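# Refit the keyhole covers of the control console

## Task

Refit the access covers of the sloped control console: first undo both black hand nuts fully so that the retaining rails sink into the face, then hang every cover that lies on the bench over a pair of screws by its keyhole slots, narrow end of the slots up the slope, and slide it fully down until it locks under the heads. When all of them are home, tighten both nuts again as far as they go so that the rails rise behind the covers, and leave the other things on the bench where they are.

Things in the scene. Friction and masses are not known exactly. Their poses are not given: they have to be found in the camera images.
- cover1_grip (a point): Middle of a cover's black pull handle, 34 mm above the plate's underside, over the plate's middle; the covers are alike and one may be absent. The handle bar runs along the plate's x: 50 mm long, 12 mm wide, from 22 to 44 mm above the underside. +x points to the plate's upper edge, z away from its face.
- cover2_grip (a point): Middle of a cover's black pull handle, 34 mm above the plate's underside, over the plate's middle; the covers are alike and one may be absent. The handle bar runs along the plate's x: 50 mm long, 12 mm wide, from 22 to 44 mm above the underside. +x points to the plate's upper edge, z away from its face.
- cover3_grip (a point): Middle of a cover's black pull handle, 34 mm above the plate's underside, over the plate's middle; the covers are alike and one may be absent. The handle bar runs along the plate's x: 50 mm long, 12 mm wide, from 22 to 44 mm above the underside. +x points to the plate's upper edge, z away from its face.
- cover4_grip (a point): Middle of a cover's black pull handle, 34 mm above the plate's underside, over the plate's middle; the covers are alike and one may be absent. The handle bar runs along the plate's x: 50 mm long, 12 mm wide, from 22 to 44 mm above the underside. +x points to the plate's upper edge, z away from its face.
- cover1: The same cover: aluminium plate 80 mm wide (y), 80 mm long (x), 4 mm thick, 0.2 kg, starting flat on the bench; origin in the middle of its underside. Two keyholes at y = -25 and +25 mm: a 21 mm wide opening centred at x = -6 mm and, on its +x side, a 9.4 mm wide slot that ends at x = +13 mm. Needs sliding by hand; it may stick on the slope.
- cover2: The same cover: aluminium plate 80 mm wide (y), 80 mm long (x), 4 mm thick, 0.2 kg, starting flat on the bench; origin in the middle of its underside. Two keyholes at y = -25 and +25 mm: a 21 mm wide opening centred at x = -6 mm and, on its +x side, a 9.4 mm wide slot that ends at x = +13 mm. Needs sliding by hand; it may stick on the slope.
- cover3: The same cover: aluminium plate 80 mm wide (y), 80 mm long (x), 4 mm thick, 0.2 kg, starting flat on the bench; origin in the middle of its underside. Two keyholes at y = -25 and +25 mm: a 21 mm wide opening centred at x = -6 mm and, on its +x side, a 9.4 mm wide slot that ends at x = +13 mm. Needs sliding by hand; it may stick on the slope.
- cover4: The same cover: aluminium plate 80 mm wide (y), 80 mm long (x), 4 mm thick, 0.2 kg, starting flat on the bench; origin in the middle of its underside. Two keyholes at y = -25 and +25 mm: a 21 mm wide opening centred at x = -6 mm and, on its +x side, a 9.4 mm wide slot that ends at x = +13 mm. Needs sliding by hand; it may stick on the slope.
- seat1 (a point): The leftmost (+y) of four places, 88 mm apart, on the console's sloping face: where the handle point of a cover lies when home, 34 mm over the face. x points up the slope, y across it, z square out of the face. Any cover fits any place. A cover goes on square to the face 16 mm up the slope (+x) from home, its openings then centred over the screw heads, and slides down 16 mm.
- seat2 (a point): The second from the left of four places, 88 mm apart, on the console's sloping face: where the handle point of a cover lies when home, 34 mm over the face. x points up the slope, y across it, z square out of the face. Any cover fits any place. A cover goes on square to the face 16 mm up the slope (+x) from home, its openings then centred over the screw heads, and slides down 16 mm.
- seat3 (a point): The third from the left of four places, 88 mm apart, on the console's sloping face: where the handle point of a cover lies when home, 34 mm over the face. x points up the slope, y across it, z square out of the face. Any cover fits any place. A cover goes on square to the face 16 mm up the slope (+x) from home, its openings then centred over the screw heads, and slides down 16 mm.
- seat4 (a point): The rightmost (-y) of four places, 88 mm apart, on the console's sloping face: where the handle point of a cover lies when home, 34 mm over the face. x points up the slope, y across it, z square out of the face. Any cover fits any place. A cover goes on square to the face 16 mm up the slope (+x) from home, its openings then centred over the screw heads, and slides down 16 mm.
- console: Grey wedge-shaped console, 366 mm wide, 173 mm deep, fixed, origin under its middle, -x its low side facing the robot; the face slopes 30 degrees, from 27 mm high in front to 127 mm. Each place has two screws, 10 mm up the slope from the seat point and 25 mm to either side: shank 6 mm, head 15 mm across, from 5.5 to 9.5 mm above the face.
- nut_left_grip (a point): Middle of the left round black fluted captive hand nut, 34 mm across, 28 mm high (10 to 38 mm above the console's face), on the upper part of the face behind the two left places; this point is on its axis, 26 mm above the face. Its z is the axis, square out of the face; it turns with the nut and does not rise or sink.
- nut_right_grip (a point): Middle of the right round black fluted captive hand nut, 34 mm across, 28 mm high (10 to 38 mm above the console's face), on the upper part of the face behind the two right places; this point is on its axis, 26 mm above the face. Its z is the axis, square out of the face; it turns with the nut and does not rise or sink.
- nut_left (a joint): Turn of the left hand nut, rad: 0 undone (stop; its rail 1.5 mm below the face), 2.4 tight (stop; rail 6.5 mm above the face, 4.5 mm behind the upper edge of a cover at home). Grows clockwise seen from above; 0.1 N m of friction, stays where left. The rail spans the two left places, 9 mm wide, 44.5 to 53.5 mm up the slope from the seat points.
- nut_right (a joint): Turn of the right hand nut, rad: 0 undone (stop; its rail 1.5 mm below the face), 2.4 tight (stop; rail 6.5 mm above the face, 4.5 mm behind the upper edge of a cover at home). Grows clockwise seen from above; 0.1 N m of friction, stays where left. The rail spans the two right places, 9 mm wide, 44.5 to 53.5 mm up the slope from the seat points.
- pliers: Blue-handled pliers lying in front of the console, a bystander.
- spanner_small: Small spanner, 134 mm long, right of the pliers, a bystander.
- tape_roll: Roll of masking tape, 103 mm across, at the back, a bystander.
- paint: Small paint tin, 78 mm high, at the back, a bystander.

How it is judged:
By the outcome, as a careful person would: the job done as asked, in the order asked, and still so for the second after the job is handed in, with the robot touching nothing.
Of cover1, cover2, cover3, cover4 only 3 to 4 are there at a start; the rules pass over those that are not, and their reading is None.
At some moment in a run one of cover1, cover2, cover3, cover4 may be knocked a few centimetres aside while the robot is not near it.
Once in a run the grip may slacken for a moment while it holds something.
It also fails if it takes over 208 s, if anything falls off the work surface, if the arm or the gripper's body presses on something with over 40 N, if the wrist force passes 120 N, or if a joint passes its speed limit or range.

## Robot

A 7-joint arm with a two-finger parallel gripper is mounted at the origin on a cart in front of the work surface, level with it; the furniture and walls round the work are solid. World frame = base frame: x ahead of the robot, y to its left, z up, the work surface at z = 0. Lengths are in m, angles in rad, forces in N, time in s.
With the tool pointing down it reaches from about 0.35 to 0.9 m from the base axis. Payload 8.1 kg.
Tool frame: the origin (TCP) lies midway between the tips of the shut fingers; the grasp point (between the pads) lies 19 mm behind it; z points along the fingers, y is the direction in which the jaws open and shut (so a half turn about z gives the same grasp; the last joint's range is limited). The gripper opens to 92 mm and grips with 3 to 60 N. Pads are 19 mm wide; open, the fingers measure 130 mm over their backs; the gripper's body (75 mm by 190 mm) begins 47 mm behind the grasp point.
Start: joints at [1.164, 0.434, 0.025, 1.573, -0.012, 1.134, -0.075], TCP at [0.187, -0.596, 0.227] pointing down, gripper open.
Joint ranges: [-2.62, 2.62], [-0.44, 2.09], [-1.27, 1.32], [0.08, 2.57], [-1.32, 4.46], [0.12, 2], [-2.74, 2.74]. Speed limits (rad/s): [2.22, 2.22, 3.01, 3.01, 3.14, 3.14, 3.14].

## Interface

Orientations are given as a rotation vector (axis times angle).
In Python, from plant import status, read_camera, camera_params, close_job, spot_in, trace gives the robot as it stands. The module is installed in compiled form; this text tells all that it offers.
- The arm moves only by the shell command python3 -m inch 'ROWS' [FORCE]. ROWS is a JSON object of lists of equal length, an entry for each row: "delta_pos": the shift along the tool's x, y, z as a fraction of full scale, a list of three; "angular": the turn, a rotation vector about the tool's x, y, z as a fraction of full scale, a list of three; "jaw": the closure, from -1 (fully open) to 1 (shut). In form: {"delta_pos": [[dx, dy, dz], ...], "angular": [[rx, ry, rz], ...], "jaw": [jaw, ...]}. A call has 1 to 12 rows; each row shifts and turns the commanded pose from where the row before left it, along the tool's axes as they then stand; what a row does not reach is not made up. Full scale, the value 1, is 0.025 m for a shift and 5 degrees for a turn. A row lasts 1/12 s, in which the tool goes at most 41.7 mm and 7.16 degrees, less where a joint would pass 70% of its speed; a pose out of reach is approached as far as the arm can. A call with a number of a shift or a turn outside -1 to 1 is refused whole. A call with a gripper value outside its range is refused whole. The fingers move at their own pace and stop on an object; FORCE is the grip in N (left out, the last holds). Time passes only in rows, so rows that do not move let the fingers close. It gives the time, the measured TCP pose, the force and the opening at its end, in the units of the state.
- status.read_state(): the state, without advancing time (a new reading comes with each control period).
- read_camera(name): name is "side" or "top"; returns (picture, depth): 384x512x3 uint8, blue, green, red; 384x512 float32, m along the optical axis (not along the pixel's ray), 0 where there is no reading.
- camera_params(name): a dict with "fx", "fy", "cx", "cy" (pixels), "camera_from_world" (4x4, takes a point from world to camera coordinates). Camera axes: x right, y up, looking along -z (the intrinsics and any distortion apply to the point x, -y, -z); pixel columns grow to the right and rows downward; lengths in m; the calibration is good to about 2 mm. A picture is of the moment at which its call begins. camera_params takes no time and is no camera call.
- close_job(): hands the job in, once; it reports no verdict.
Trained networks look in the newest picture that a camera, given by its name, has taken for a name from the list of things; names that differ only in an ending like _2 or _b are one class to them, and where a whole thing is asked for, a point or a joint stands for the part that bears it (a point fixed in the world has none). Each returns a list of dicts, best first, with "confidence" (0 to 1); they miss things now and then, are a little off and sometimes report something else, mostly with a low value. They report only what shows in the picture. A call takes as long as a camera call.
- spot_in(camera, thing): "box" ([left, top, right, bottom] in pixels, round what is visible of it).
- trace(camera, thing): "mask" (384x512 bool, what is visible of it) and "box" ([left, top, right, bottom] in pixels, round what is visible of it).
The state is a dict: "time_s": time; "joint_positions": joint angles; "joint_vel": joint speeds; "tau": joint torques, N m; "eef_pos": TCP position; "orientation": TCP orientation; "contact_force": force on the tool from outside, world axes, zero at the start; "moment": the same for the moment, N m; "grip_width": finger opening in m.
Only numpy, scipy, OpenCV 4.12 (cv2) and the standard library are available. Lean on these libraries where they do the work, as an engineer would, in place of code of your own. Each camera call takes 0.05 s, during which the arm holds its last target.

## Working session

There is one attempt and no reset: what is moved stays moved. The work goes in short steps, Python scripts to look and compute and a shell command to move; the robot and the scene stay as the last step left them, time stands still between calls to the robot, and variables do not carry over. Pictures are saved under pics/ and viewed, and the job is handed in when it is done.

```bash
ls; mkdir -p pics; cat > h.py <<'E'
import numpy as np, cv2
from scipy.spatial.transform import Rotation as R
from plant import status, read_camera, camera_params, spot_in, trace
def cam(n,save=None):
    im,d=read_camera(n)
    if save: cv2.imwrite(f'pics/{save}.png',im)
    return im,d
def world(n,d):
    p=camera_params(n);h,w=d.shape
    u,v=np.meshgrid(np.arange(w),np.arange(h))
    X=(u-p['cx'])/p['fx']*d;Y=-(v-p['cy'])/p['fy']*d
    P=np.stack([X,Y,-d,np.ones_like(d)],-1)
    W=P@np.linalg.inv(np.array(p['camera_from_world'])).T
    W[d==0]=np.nan
    return W[...,:3]
def st():
    s=status.read_state();print('t',round(s['time_s'],2),'p',np.round(s['eef_pos'],4),'F',np.round(s['contact_force'],1),'M',np.round(s['moment'],2),'w',round(s['grip_width'],4));return s
E
python3 - <<'E'
from h import *
s=st();print(s)
for n in('top','side'):
    im,d=cam(n,n+'0');p=camera_params(n);print(n,{k:(v if np.isscalar(v) else np.round(v,3).tolist()) for k,v in p.items()})
    np.save(n+'0.npy',world(n,d))
E
```

```text
pics
t 0.0 p [ 0.1868 -0.5959  0.2259] F [-0.   0.6  0.4] M [ 0.03  0.04 -0.01] w 0.0916
{'time_s': 0.0, 'joint_positions': array([ 1.16438758,  0.43521555,  0.02499635,  1.57411386, -0.01162572,
        1.13399275, -0.07507351]), 'joint_vel': array([-0.0016595 ,  0.00075101, -0.00028342,  0.00302899, -0.00165029,
        0.00277386,  0.00043844]), 'tau': array([-9.74305658e-04, -6.67879415e+01,  9.84564051e-01, -3.14462399e+01,
       -6.06279541e-02,  4.30975284e-02,  1.68805377e-04]), 'eef_pos': array([ 0.18675723, -0.59590056,  0.22594337]), 'orientation': array([-3.10391105e+00, -4.75037970e-01,  5.76982730e-04]), 'contact_force': array([-0.02606517,  0.63570771,  0.3949613 ]), 'moment': array([ 0.02788173,  0.04334303, -0.01417019]), 'grip_width': 0.091574795526002}
top {'fx': 424.3006573819371, 'fy': 424.3006573819371, 'cx': 256.5906112342301, 'cy': 189.8906537846201, 'camera_from_world': [[-0.029, -0.999, -0.021, -0.008], [0.98, -0.033, 0.197, -0.596], [-0.198, -0.015, 0.98, -1.317], [0.0, 0.0, 0.0, 1.0]]}
side {'fx': 361.00928120265166, 'fy': 361.00928120265166, 'cx': 258.3136630477154, 'cy': 192.69157826887152, 'camera_from_world': [[0.955, -0.297, 0.015, -0.551], [0.092, 0.342, 0.935, -0.145], [-0.283, -0.891, 0.354, -0.857], [0.0, 0.0, 0.0, 1.0]]}
```

View pics/top0.png

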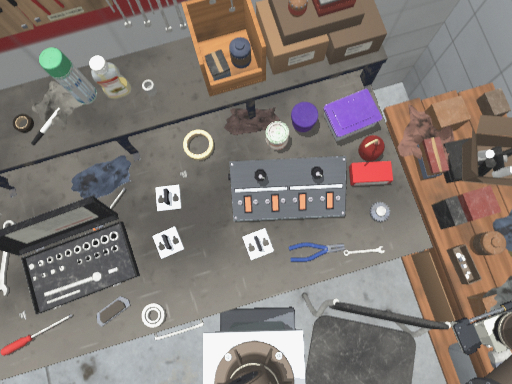

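View pics/side0.png

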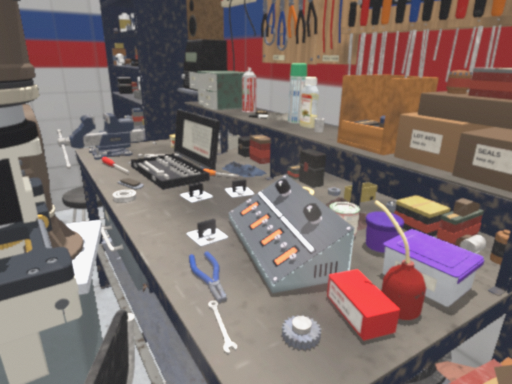

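Three white covers show in the top view at (168,197), (168,242) and (258,244), with the console at (288,188). The nuts are at (262,175) and (318,173). Next I'll zoom in and measure.

```bash
python3 - <<'E'
from h import *
im=cv2.imread('pics/top0.png')
a=cv2.resize(im[145:230,220:360],None,fx=5.6,fy=5.6,interpolation=cv2.INTER_CUBIC);cv2.imwrite('pics/c1.png',a)
b=cv2.resize(im[175:265,145:280],None,fx=5.6,fy=5.6,interpolation=cv2.INTER_CUBIC);cv2.imwrite('pics/c2.png',b)
W=np.load('top0.npy')
for th in ['cover1','console','nut_left','nut_left_grip','cover1_grip','seat1','pliers','spanner_small','tape_roll','paint']:
    for r in trace('top',th):
        m=r['mask'];print(th,round(r['confidence'],2),np.round(r['box']),m.sum(),np.round(np.nanmedian(W[m],0),4))
# face plane
f=W[160:212,238:340].reshape(-1,3);f=f[~np.isnan(f).any(1)]
best=None
rng=np.random.default_rng(0)
for _ in range(2000):
    q=f[rng.choice(len(f),3,False)];n=np.cross(q[1]-q[0],q[2]-q[0]);L=np.linalg.norm(n)
    if L<1e-6: continue
    n/=L;dd=abs((f-q[0])@n)<.0015
    if best is None or dd.sum()>best.sum():best=dd
c=f[best].mean(0);n=np.linalg.svd(f[best]-c)[2][2];n*=np.sign(n[2])
print('plane',c,n,best.sum(),len(f),np.degrees(np.arccos(n[2])),np.degrees(np.arctan2(n[1],n[0])))
E
```

```text
cover1 0.61 [152. 227. 182. 256.] 518 [0.4413 0.2702 0.0051]
cover1 0.58 [157. 182. 180. 212.] 471 [0.5928 0.2713 0.0054]
cover1 0.5 [252. 172. 264. 181.] 123 [ 0.6268 -0.0388  0.1381]
console 0.64 [230. 160. 344. 221.] 6753 [ 0.5948 -0.1243  0.0811]
nut_left_grip 0.31 [226. 158. 345. 222.] 6957 [ 0.5949 -0.1273  0.0807]
cover1_grip 0.8 [157. 186. 179. 206.] 403 [0.6007 0.2713 0.0055]
seat1 0.78 [230. 156. 348. 222.] 6871 [ 0.5965 -0.1272  0.0817]
seat1 0.42 [229. 158. 346. 223.] 6925 [ 0.595  -0.1268  0.0813]
pliers 0.9 [288. 242. 344. 260.] 420 [ 0.4054 -0.2052  0.012 ]
spanner_small 0.75 [240. 234. 274. 259.] 491 [ 0.4296 -0.0233  0.0044]
spanner_small 0.57 [340. 245. 381. 255.] 89 [ 0.3933 -0.3521  0.005 ]
tape_roll 0.9 [181. 131. 216. 158.] 401 [0.7676 0.1662 0.0234]
paint 0.67 [266. 121. 287. 146.] 541 [ 0.776  -0.0983  0.0721]
plane [ 0.60145848 -0.12809753  0.08202445] [-0.50222542 -0.00362253  0.86472915] 1996 5284 30.14820748315585 -179.58673465660414
```

View pics/c1.png

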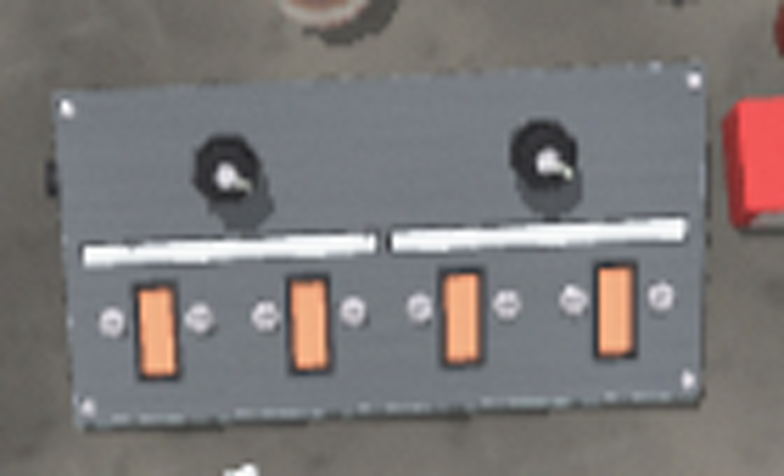

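View pics/c2.png

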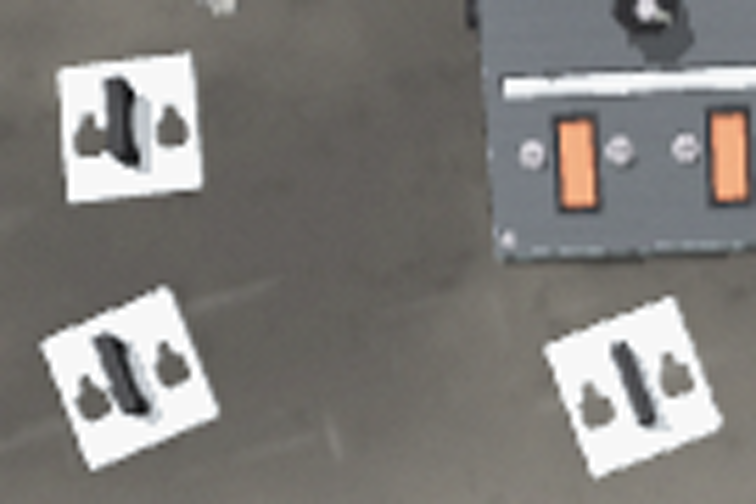

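```bash
cat >> h.py <<'E'
def ray(n,uv):
    p=camera_params(n);T=np.linalg.inv(np.array(p['camera_from_world']))
    uv=np.atleast_2d(np.asarray(uv,float))
    d=np.stack([(uv[:,0]-p['cx'])/p['fx'],-(uv[:,1]-p['cy'])/p['fy'],-np.ones(len(uv))],-1)@T[:3,:3].T
    return T[:3,3],d
def hit(n,uv,c,nn):
    o,d=ray(n,uv);t=((np.asarray(c)-o)@nn)/(d@nn);return o+t[:,None]*d
def covers(im,n='top',z=.004,dep=None,box=None):
    hsv=cv2.cvtColor(im,cv2.COLOR_BGR2HSV)
    m=((hsv[...,2]>170)&(hsv[...,1]<40)).astype(np.uint8)
    if box is not None:
        q=np.zeros_like(m);q[box[1]:box[3],box[0]:box[2]]=1;m*=q
    out=[]
    for c in cv2.findContours(m,cv2.RETR_EXTERNAL,cv2.CHAIN_APPROX_NONE)[0]:
        if cv2.contourArea(c)<250: continue
        W=hit(n,c[:,0,:],[0,0,z],np.array([0,0,1.]))
        r=cv2.minAreaRect((W[:,:2]*1000).astype(np.float32))
        (cx,cy),(w,h),a=r
        if not(65<w<95 and 65<h<95): continue
        a=(a+45)%90-45
        out.append((cx/1000,cy/1000,a,w,h))
    return out
E
python3 - <<'E'
from h import *
im=cv2.imread('pics/top0.png')
print(np.round(covers(im),4))
# screws
from scipy.ndimage import center_of_mass
g=im[145:230,220:360].astype(float).min(2)
pts=[(112,321),(200,318),(265,316),(353,311),(420,307),(507,304),(573,299),(661,296)]
sc=[]
for x,y in pts:
    u,v=(x+.5)/5.6-.5,(y+.5)/5.6-.5
    for _ in range(3):
        iu,iv=int(round(u)),int(round(v));w=np.clip(g[iv-3:iv+4,iu-3:iu+4]-135,0,None);cy,cx=center_of_mass(w);u,v=iu-3+cx,iv-3+cy
    sc.append((u+220,v+145))
sc=np.array(sc);print(np.round(sc,1).tolist())
s30,c30=.5,np.sqrt(.75)
# param: console origin x,y,yaw, slope position s of screws row
# face center at (0,0,.077) ; up-slope e=(c30,0,s30); n=(-s30,0,c30)
from scipy.optimize import least_squares
cam_p=camera_params('top');T=np.array(cam_p['camera_from_world'])
def proj(P):
    q=P@T[:3,:3].T+T[:3,3];return np.stack([cam_p['cx']+cam_p['fx']*q[:,0]/-q[:,2],cam_p['cy']-cam_p['fy']*q[:,1]/-q[:,2]],-1)
ys=np.array([ (1.5-i)*.088+d for i in range(4) for d in(.025,-.025)])
def model(p,sl,y,h):
    x0,y0,yaw=p;P=np.stack([sl*c30-h*s30+0*y,y,.077+sl*s30+h*c30+0*y],-1)
    return P@R.from_euler('z',yaw).as_matrix().T+[x0,y0,0]
# outline: corners of face crop
cor=np.array([(57,92),(703,63),(700,402),(80,428)]);  # approx top edge corners
cor=(cor+.5)/5.6-.5+[220,145]
def res(q):
    p,sl=q[:3],q[3]
    A=(proj(model(p,sl,ys,.0095))-sc).ravel()
    B=(proj(np.concatenate([model(p,.1,np.array([.183,-.183]),0),model(p,-.1,np.array([-.183,.183]),0)]))-cor).ravel()
    return np.r_[A*3,B]
r=least_squares(res,[.6,-.128,0,-.03]);print('pose',r.x,np.degrees(r.x[2]));print(np.round(r.fun,2))
# from plane: constant of plane vs depth
W=np.load('top0.npy')
np.save('pose.npy',r.x)
E
```

```text
[[ 2.09300e-01  3.19900e-01 -2.68181e+01  7.27285e+01  7.37253e+01]
 [ 4.26700e-01 -2.33000e-02  1.91194e+01  8.44770e+01  8.28117e+01]
 [ 4.41400e-01  2.73700e-01  2.20034e+01  8.41791e+01  8.18576e+01]
 [ 5.91500e-01  2.75700e-01  5.07150e+00  8.39213e+01  8.22450e+01]
 [ 8.09700e-01 -1.02200e-01 -2.04280e+00  7.63773e+01  8.00297e+01]]
[[239.5, 201.8], [254.9, 201.2], [266.8, 200.8], [282.5, 199.8], [294.6, 199.3], [309.9, 198.7], [321.9, 197.8], [337.6, 197.3]]
pose [ 0.59105286 -0.12694668  0.0147285  -0.03167347] 0.8438809452585084
[-0.07  0.12  0.43 -0.13  0.43 -0.57 -0.07  0.27 -0.47  0.15  0.27 -0.34
 -0.01  0.54 -0.14 -0.07 -1.08  0.71  0.78  0.27  0.17 -0.74 -0.97 -0.21]
```

```bash
cat >> h.py <<'E'
s30,c30=.5,np.sqrt(.75)
POSE=np.load('pose.npy')
Rc=R.from_euler('z',POSE[2]).as_matrix()@np.array([[c30,0,-s30],[0,1,0],[s30,0,c30]])  # cols: upslope, y, normal
def face(sl,y,h):
    sl,y,h=np.broadcast_arrays(np.asarray(sl,float),y,h)
    return (np.stack([sl,y,h],-1)@Rc.T)+[POSE[0],POSE[1],.077]
def toface(P): return (np.asarray(P)-[POSE[0],POSE[1],.077])@Rc
def proj(n,P):
    c=camera_params(n);T=np.array(c['camera_from_world']);q=np.atleast_2d(P)@T[:3,:3].T+T[:3,3]
    return np.stack([c['cx']+c['fx']*q[:,0]/-q[:,2],c['cy']-c['fy']*q[:,1]/-q[:,2]],-1)
SEAT=-.0417
E
python3 - <<'E'
from h import *
im=cv2.imread('pics/top0.png')
g=im.max(2)
# nuts: very dark
for (u,v) in [(260,175),(317,172)]:
    sub=g[v-9:v+9,u-9:u+9];print(sub)
ys=np.array([(1.5-i)*.088+d for i in range(4) for d in(.025,-.025)])
pts=np.concatenate([face(-.0317,ys,.0095),face([-.1,-.1,.1,.1],[.183,-.183,.183,-.183],0),face([.002,.011,.002,.011],[.088]*2+[-.088]*2,.0065)])
for n,z,o in(('top',5.6,(220,145)),('side',5.6,(225,170))):
    i=cv2.imread(f'pics/{n}0.png')[o[1]:o[1]+(85 if n=='top' else 122),o[0]:o[0]+140]
    i=cv2.resize(i,None,fx=5.6 if n=='top' else 4.8,fy=5.6 if n=='top' else 4.8,interpolation=cv2.INTER_CUBIC)
    f=5.6 if n=='top' else 4.8
    for p in proj(n,pts): cv2.circle(i,tuple(int(x) for x in ((p-o+.5)*f)),3,(0,255,0),-1)
    cv2.imwrite(f'pics/ov_{n}.png',i)
E
```

```text
[[125 128 128 127 126 128 127 126 128 127 126 127 128 127 128 127 128 128]
 [127 127 128 127 126 127 127 126 127 127 127 127 126 126 127 128 127 128]
 [126 127 128 125 126 128 128 117 115 116 117 118 127 128 126 129 130 128]
 [127 128 129 126 128 129  97  80  76  77  78  79 101 127 130 130 130 130]
 [130 128 128 130 129 100  56  51  45  46  43  49  60 111 127 128 129 131]
 [129 127 129 116 100  61  43  63  57  59  57  54  41  73 114 128 130 128]
 [126 128 128 109  61  52  53  60  60  60  61  55  49  36  79 128 130 131]
 [128 127 127 111  59  57  56  55  56  55  56  55  55  48  53 104 127 130]
 [126 128 126 108  60  55  57  54 134 153 104  58  56  54  49  83 125 128]
 [125 127 126 105  61  53  54  83 202 214 193  83  55  55  53  87 127 130]
 [126 125 126  95  59  57  56 124 218 223 222 138  65  53  55  87 106 129]
 [126 127 127  89  55  55  55 100 198 220 187 174 154 105  61  87  90 128]
 [129 127 128 117  63  55  52  52 123 153 105 126 129 124  71  88  87 127]
 [127 127 126 127 109  67  53  51  51  51  51  51  52  95  83  88  87 126]
 [126 125 126 125 126 109  69  52  52  51  53  50 
[... 901 characters left out ...]
 55  55  45 119 133 134]
 [130 132 131  67  46  56  55  55 148 194 200 131  63  54  46 119 130 132]
 [128 131 130  65  47  53  56  83 204 222 222 154  69  52  48 125 132 129]
 [129 130 128  70  50  55  56  74 221 222 221 200 158  82  57 129 133 134]
 [129 128 130 114  63  55  53  53 158 165 157 155 150 203  89 108 133 134]
 [130 131 132 132  86  58  56  51  58  75  54  51  81 168  96  90 130 132]
 [130 131 130 129  95  82  55  54  53  52  55  53  63  79  89  90 127 130]
 [128 127 128 129  94  88  69  58  61  59  69  62  83  89  90  89 128 130]
 [128 128 128 128 118  93  86  79  82  80  85  83  88  91  92  89 127 132]
 [128 129 130 131 129  94  88  88  90  91  91  88  91  90  90  91 128 131]]
```

View pics/ov_top.png

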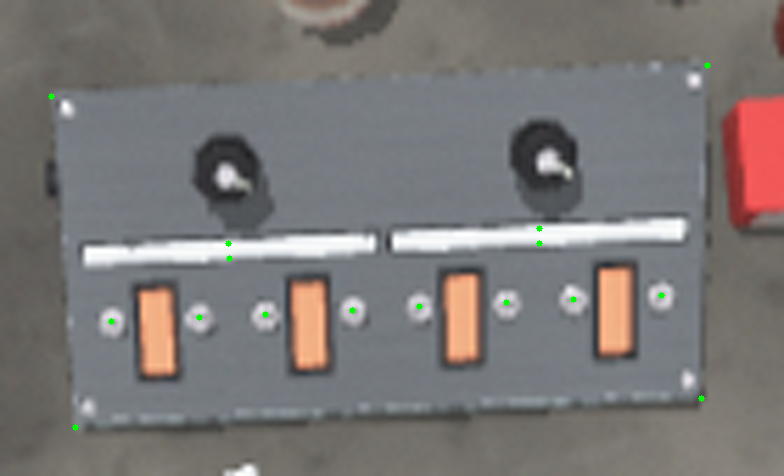

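View pics/ov_side.png

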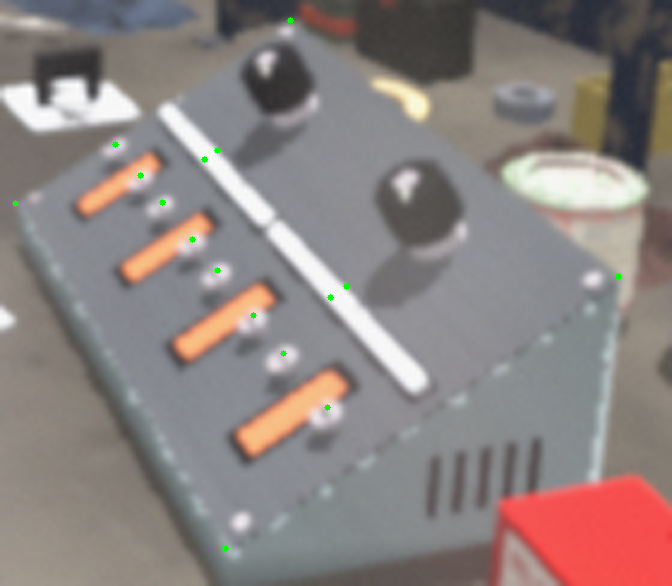

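```bash
python3 - <<'E'
from h import *
for h in(.038,.040):
    print(h,np.round(toface(hit('top',[(260.1,175.9),(317.4,173.6)],face(0,0,h),Rc[:,2])),4))
# side: dots at overlay px (268,62),(405,185)
for h in(.038,.040):
    print(h,np.round(toface(hit('side',[(268/4.8+224.5,62/4.8+169.5),(405/4.8+224.5,185/4.8+169.5)],face(0,0,h),Rc[:,2])),4))
W=np.load('top0.npy')
for u,v in[(260,172),(317,169),(260,176),(317,174)]: print(toface(W[v,u]))
E
```

```text
0.038 [[ 0.0604  0.0869  0.038 ]
 [ 0.059  -0.0888  0.038 ]]
0.04 [[ 0.061   0.0869  0.04  ]
 [ 0.0596 -0.0885  0.04  ]]
0.038 [[ 0.0587  0.0823  0.038 ]
 [ 0.057  -0.0924  0.038 ]]
0.04 [[ 0.058   0.0785  0.04  ]
 [ 0.0564 -0.0954  0.04  ]]
[0.07224969 0.08668318 0.03609421]
[ 0.07232666 -0.08827902  0.03316642]
[0.05879584 0.08727224 0.03383483]
[ 0.05579462 -0.08848165  0.03136145]
```

```bash
cat >> h.py <<'E'
def tool(a_deg,tilt=True):
    a=np.radians(a_deg)
    B=Rc if tilt else np.array([[np.cos(POSE[2]),-np.sin(POSE[2]),0],[np.sin(POSE[2]),np.cos(POSE[2]),0],[0,0,1]])
    if not tilt: B=np.eye(3)
    x=np.cos(a)*B[:,0]+np.sin(a)*B[:,1];z=-B[:,2]
    return np.stack([x,np.cross(z,x),z],-1)
def plan(pos,Rt=None,half=False):
    s=st();Rn=R.from_rotvec(s['orientation']).as_matrix()
    if Rt is not None:
        w=R.from_matrix(Rn.T@Rt).as_rotvec(degrees=True)/5
        print('turn units',np.round(w,3),'rows>=',np.ceil(abs(w).max()),'then shift below is in NEW axes')
    else: Rt=Rn; print
    d=(np.asarray(pos)-s['eef_pos'])@Rt/.025
    dn=(np.asarray(pos)-s['eef_pos'])@Rn/.025
    print('shift units (after turn)',np.round(d,3),'(before turn)',np.round(dn,3),'j',np.round(s['joint_positions'],2))
E
python3 - <<'E'
from h import *
plan(face(.06,.088,.13),tool(20))
plan([.187,-.596,.30])
plan([.45,-.2,.33])
print(face(.06,.088,.13),proj('top',face([.06,.06],[.088,-.088],.04)))
E
```

```text
t 0.6 p [ 0.1869 -0.5964  0.2268] F [-0.3  0.2  0. ] M [-0.03 -0.02  0.03] w 0.0919
turn units [-1.881  5.698 -0.673] rows>= 6.0 then shift below is in NEW axes
shift units (after turn) [ 20.363 -16.062   8.208] (before turn) [ 21.543 -16.608   0.286] j [ 1.16  0.43  0.02  1.57 -0.01  1.13 -0.08]
t 0.6 p [ 0.1869 -0.5964  0.2268] F [-0.3  0.2  0. ] M [-0.03 -0.02  0.03] w 0.0919
shift units (after turn) [ 0.007 -0.015 -2.929] (before turn) [ 0.007 -0.015 -2.929] j [ 1.16  0.43  0.02  1.57 -0.01  1.13 -0.08]
t 0.6 p [ 0.1869 -0.5964  0.2268] F [-0.3  0.2  0. ] M [-0.03 -0.02  0.03] w 0.0919
shift units (after turn) [ 14.782 -11.984  -4.13 ] (before turn) [ 14.782 -11.984  -4.13 ] j [ 1.16  0.43  0.02  1.57 -0.01  1.13 -0.08]
[ 0.57671973 -0.03914826  0.2195833 ] [[259.76811512 176.2137216 ]
 [317.23074137 173.48916585]]
```

```bash
python3 -m inch '{"delta_pos":[[0,0,-0.5],[0,0,-0.5],[0,0,-0.5],[0,0,-0.5],[0.2,-0.2,-0.5],[0.5,-0.4,-0.3],[0.9,-0.7,-0.1],[0.9,-0.7,-0.1],[0.9,-0.7,0],[0.9,-0.7,0],[0.9,-0.7,0],[0.9,-0.7,0]],"angular":[[0,0,0],[0,0,0],[0,0,0],[0,0,0],[0,0,0],[0,0,0],[0,0,0],[0,0,0],[0,0,0],[0,0,0],[0,0,0],[0,0,0]],"jaw":[-1,-1,-1,-1,-1,-1,-1,-1,-1,-1,-1,-1]}' 20
python3 -m inch '{"delta_pos":[[0.9,-0.7,0],[0.9,-0.7,0],[0.9,-0.7,0],[0.9,-0.7,0],[0.9,-0.7,0],[0.9,-0.7,0],[0.9,-0.7,0],[0.9,-0.7,0],[0.9,-0.7,0],[0.9,-0.7,0],[0.5,-0.4,0],[0,0,0]],"angular":[[0,0,0],[0,0,0],[0,0,0],[0,0,0],[0,0,0],[0,0,0],[0,0,0],[0,0,0],[0,0,0],[0,0,0],[0,0,0],[0,0,0]],"jaw":[-1,-1,-1,-1,-1,-1,-1,-1,-1,-1,-1,-1]}'
python3 - <<'E'
from h import *
plan(face(.06,.088,.13),tool(20))
E
```

```text
time_s: 1.6
eef_pos: [0.2978, -0.4335, 0.3019]
orientation: [-3.105, -0.477, -0.0]
contact_force: [0.7, -0.7, -0.0]
grip_width: 0.0917
time_s: 2.6
eef_pos: [0.4696, -0.183, 0.3019]
orientation: [-3.102, -0.486, -0.002]
contact_force: [-0.5, -0.0, 0.9]
grip_width: 0.092
t 2.6 p [ 0.4696 -0.183   0.3019] F [-0.5 -0.   0.9] M [ 0.06 -0.06  0.04] w 0.092
turn units [-1.917  5.675 -0.595] rows>= 6.0 then shift below is in NEW axes
shift units (after turn) [ 3.957 -4.617  5.036] (before turn) [ 5.837 -4.163  3.305] j [ 0.49  0.2  -0.27  1.73  0.05  1.22 -1.05]
```

```bash
python3 -m inch '{"delta_pos":[[0.4,-0.4,0],[0.4,-0.4,0],[0.4,-0.4,0],[0.4,-0.4,0],[0.4,-0.4,0],[0.4,-0.4,0],[0.4,-0.4,0],[0.4,-0.4,0],[0,0,0],[0,0,0]],"angular":[[-0.24,0.71,-0.075],[-0.24,0.71,-0.075],[-0.24,0.71,-0.075],[-0.24,0.71,-0.075],[-0.24,0.71,-0.075],[-0.24,0.71,-0.075],[-0.24,0.71,-0.075],[-0.24,0.71,-0.075],[0,0,0],[0,0,0]],"jaw":[-0.2,-0.2,-0.2,-0.2,-0.2,-0.2,-0.2,-0.2,-0.2,-0.2]}'
python3 - <<'E'
from h import *
plan(face(.06,.088,.08),tool(20))
E
```

```text
time_s: 3.43
eef_pos: [0.5148, -0.0869, 0.3124]
orientation: [2.904, 0.526, 0.775]
contact_force: [-0.3, -0.3, 0.5]
grip_width: 0.0554
t 3.43 p [ 0.5148 -0.0869  0.3124] F [-0.3 -0.3  0.5] M [-0.05  0.61 -0.03] w 0.0554
turn units [ 0.05   0.045 -0.048] rows>= 1.0 then shift below is in NEW axes
shift units (after turn) [ 0.935 -1.653  6.467] (before turn) [ 0.953 -1.686  6.456] j [ 0.49 -0.06 -0.36  2.1  -0.15  0.58 -0.98]
```

```bash
python3 -m inch '{"delta_pos":[[0.15,-0.27,0.2],[0.15,-0.28,0.6],[0.16,-0.28,0.8],[0.16,-0.28,0.9],[0.16,-0.28,0.9],[0.16,-0.28,0.9],[0,0,0.9],[0,0,0.8],[0,0,0.4],[0,0,0],[0,0,0]],"angular":[[0.05,0.045,-0.05],[0,0,0],[0,0,0],[0,0,0],[0,0,0],[0,0,0],[0,0,0],[0,0,0],[0,0,0],[0,0,0],[0,0,0]],"jaw":[-0.2,-0.2,-0.2,-0.2,-0.2,-0.2,-0.2,-0.2,-0.2,-0.2,-0.2]}'
python3 - <<'E'
from h import *
plan(face(.06,.088,.012),tool(20))
for n in('top','side'):cam(n,n+'1')
a=cv2.imread('pics/top1.png')[130:230,190:350];b=cv2.imread('pics/side1.png')[120:300,200:400]
cv2.imwrite('pics/m1.png',np.hstack([cv2.resize(a,(480,300)),cv2.resize(b,(320,300))]))
E
```

```text
time_s: 4.35
eef_pos: [0.6027, -0.0386, 0.1771]
orientation: [2.906, 0.534, 0.78]
contact_force: [-0.3, -0.4, 0.5]
grip_width: 0.0553
t 4.35 p [ 0.6027 -0.0386  0.1771] F [-0.3 -0.4  0.5] M [-0.06  0.56  0.01] w 0.0553
turn units [-0.007  0.003 -0.008] rows>= 1.0 then shift below is in NEW axes
shift units (after turn) [-0.052 -0.011  2.729] (before turn) [-0.051 -0.009  2.729] j [ 0.21  0.25 -0.28  2.15  0.37  0.24 -1.59]
```

View pics/m1.png

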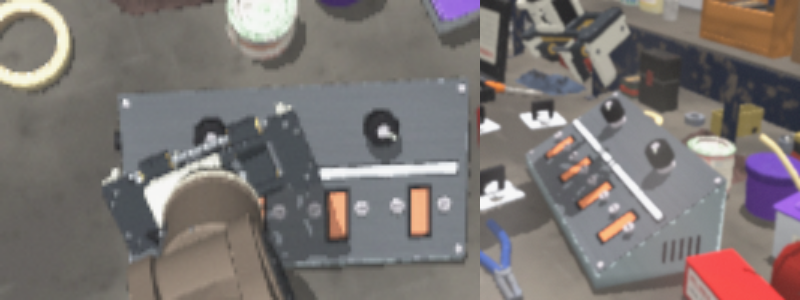

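```bash
python3 -m inch '{"delta_pos":[[0,0,0.3],[0,0,0.3],[0,0,0.3],[0,0,0.3],[-0.05,0,0],[0,0,0]],"angular":[[0,0,0],[0,0,0],[0,0,0],[0,0,0],[0,0,0],[0,0,0]],"jaw":[-0.2,-0.2,-0.2,-0.2,-0.2,-0.2]}'
python3 - <<'E'
from h import *
plan(face(.06,.088,.012),tool(20))
E
```

```text
time_s: 4.95
eef_pos: [0.6162, -0.0388, 0.1506]
orientation: [2.906, 0.534, 0.781]
contact_force: [0.3, 0.4, -0.2]
grip_width: 0.0549
t 4.95 p [ 0.6162 -0.0388  0.1506] F [ 0.3  0.4 -0.2] M [ 0.02  0.57 -0.  ] w 0.0549
turn units [-0.003 -0.004 -0.004] rows>= 1.0 then shift below is in NEW axes
shift units (after turn) [ 0.015 -0.004  1.543] (before turn) [ 0.014 -0.003  1.543] j [ 0.14  0.31 -0.2   2.16  0.43  0.17 -1.65]
```

```bash
python3 -m inch '{"delta_pos":[[0,0,0.25],[0,0,0.25],[0,0,0.25],[0,0,0.25],[0,0,0.25],[0,0,0.15],[0,0,0]],"angular":[[0,0,0],[0,0,0],[0,0,0],[0,0,0],[0,0,0],[0,0,0],[0,0,0]],"jaw":[-0.2,-0.2,-0.2,-0.2,-0.2,-0.2,-0.2]}'
python3 - <<'E'
from h import *
plan(face(.06,.088,.012),tool(20))
E
```

```text
time_s: 5.53
eef_pos: [0.6342, -0.0385, 0.1201]
orientation: [2.906, 0.534, 0.782]
contact_force: [-0.3, 0.1, -0.2]
grip_width: 0.055
t 5.53 p [ 0.6342 -0.0385  0.1201] F [-0.3  0.1 -0.2] M [0.02 0.6  0.  ] w 0.055
turn units [-0.005 -0.008 -0.006] rows>= 1.0 then shift below is in NEW axes
shift units (after turn) [ 0.003 -0.007  0.124] (before turn) [ 0.003 -0.007  0.124] j [ 0.12  0.38 -0.18  2.15  0.68  0.12 -1.9 ]
```

```bash
python3 -m inch '{"delta_pos":[[0,0,0],[0,0,0],[0,0,0],[0,0,0],[0,0,0],[0,0,0]],"angular":[[0,0,0],[0,0,0],[0,0,0],[0,0,0],[0,0,0],[0,0,0]],"jaw":[1,1,1,1,1,1]}' 25
python3 -m inch '{"delta_pos":[[0,0,0],[0,0,0],[0,0,0],[0,0,0],[0,0,0],[0,0,0]],"angular":[[0,0,-0.5],[0,0,-0.5],[0,0,-0.5],[0,0,-0.5],[0,0,0],[0,0,0]],"jaw":[1,1,1,1,1,1]}'
python3 - <<'E'
from h import *
plan(face(.06,.088,.015),tool(30))
E
```

```text
time_s: 6.03
eef_pos: [0.6342, -0.0388, 0.1216]
orientation: [2.905, 0.533, 0.784]
contact_force: [-0.8, -0.7, 1.9]
grip_width: 0.0333
time_s: 6.53
eef_pos: [0.6341, -0.0386, 0.1215]
orientation: [2.81, 0.773, 0.759]
contact_force: [-2.4, -0.0, 3.1]
grip_width: 0.0336
t 6.53 p [ 0.6341 -0.0386  0.1215] F [-2.4 -0.   3.1] M [-0.01  0.62  0.12] w 0.0336
turn units [ 0.008 -0.023 -0.021] rows>= 1.0 then shift below is in NEW axes
shift units (after turn) [-0.017 -0.024  0.053] (before turn) [-0.017 -0.024  0.053] j [ 0.14  0.38 -0.21  2.15  0.75  0.13 -1.79]
```

```bash
python3 -m inch '{"delta_pos":[[0,0,0],[0,0,0],[0,0,0],[0,0,0],[0,0,0],[0,0,0],[0,0,0],[0,0,0],[0,0,0],[0,0,0],[0,0,0],[0,0,0]],"angular":[[0,0,-0.8],[0,0,-0.8],[0,0,-0.8],[0,0,-0.8],[0,0,-0.8],[0,0,-0.8],[0,0,-0.8],[0,0,-0.8],[0,0,-0.8],[0,0,-0.8],[0,0,-0.8],[0,0,-0.8]],"jaw":[1,1,1,1,1,1,1,1,1,1,1,1]}'
python3 - <<'E'
from h import *
plan(face(.06,.088,.015),tool(78))
E
python3 -m inch '{"delta_pos":[[0,0,0],[0,0,0],[0,0,0],[0,0,0],[0,0,0],[0,0,0],[0,0,0],[0,0,0],[0,0,0],[0,0,0],[0,0,0],[0,0,0]],"angular":[[0,0,-0.8],[0,0,-0.8],[0,0,-0.8],[0,0,-0.8],[0,0,-0.8],[0,0,-0.8],[0,0,-0.8],[0,0,-0.8],[0,0,-0.8],[0,0,-0.8],[0,0,-0.8],[0,0,0]],"jaw":[1,1,1,1,1,1,1,1,1,1,1,1]}'
python3 - <<'E'
from h import *
plan(face(.06,.088,.015),tool(122))
E
```

```text
time_s: 7.53
eef_pos: [0.6333, -0.0379, 0.121]
orientation: [2.128, 1.753, 0.579]
contact_force: [-6.9, 0.7, 4.4]
grip_width: 0.0333
t 7.53 p [ 0.6333 -0.0379  0.121 ] F [-6.9  0.7  4.4] M [0.43 1.28 0.18] w 0.0333
turn units [ 0.006 -0.015  0.019] rows>= 1.0 then shift below is in NEW axes
shift units (after turn) [-0.015  0.017  0.052] (before turn) [-0.015  0.017  0.052] j [ 0.3   0.4  -0.41  2.14  1.04  0.2  -1.22]
time_s: 8.53
eef_pos: [0.6327, -0.0386, 0.1202]
orientation: [1.273, 2.341, 0.35]
contact_force: [-5.3, 1.5, -0.6]
grip_width: 0.0337
t 8.53 p [ 0.6327 -0.0386  0.1202] F [-5.3  1.5 -0.6] M [0.15 1.48 0.14] w 0.0337
turn units [-0.004 -0.01   0.014] rows>= 1.0 then shift below is in NEW axes
shift units (after turn) [-0.018  0.047  0.036] (before turn) [-0.018  0.047  0.036] j [ 0.44  0.44 -0.59  2.13  1.18  0.27 -0.57]
```

```bash
python3 -m inch '{"delta_pos":[[0,0,0],[0,0,0],[0,0,0],[0,0,0],[0,0,0],[0,0,0],[0,0,0],[0,0,0],[0,0,0]],"angular":[[0,0,-0.8],[0,0,-0.8],[0,0,-0.8],[0,0,-0.8],[0,0,-0.8],[0,0,-0.8],[0,0,-0.8],[0,0,-0.8],[0,0,-0.4]],"jaw":[1,1,1,1,1,1,1,1,1]}'
python3 - <<'E'
from h import *
plan(face(.06,.088,.015),tool(156))
E
python3 -m inch '{"delta_pos":[[0,0,0],[0,0,0],[0,0,0],[0,0,0],[0,0,0],[0,0,0]],"angular":[[0,0,-0.4],[0,0,-0.4],[0,0,-0.4],[0,0,-0.4],[0,0,0],[0,0,0]],"jaw":[1,1,1,1,1,1]}'
python3 - <<'E'
from h import *
plan(face(.06,.088,.015),tool(164))
for n in('top','side'):cam(n,n+'2')
a=cv2.imread('pics/top2.png')[130:230,190:350];b=cv2.imread('pics/side2.png')[120:300,200:400]
cv2.imwrite('pics/m2.png',np.hstack([cv2.resize(a,(480,300)),cv2.resize(b,(320,300))]))
E
```

```text
time_s: 9.28
eef_pos: [0.6336, -0.0396, 0.1207]
orientation: [0.53, 2.572, 0.151]
contact_force: [0.2, -0.5, -2.3]
grip_width: 0.0334
t 9.28 p [ 0.6336 -0.0396  0.1207] F [ 0.2 -0.5 -2.3] M [ 0.24  0.71 -0.75] w 0.0334
turn units [-0.006  0.007 -0.025] rows>= 1.0 then shift below is in NEW axes
shift units (after turn) [0.014 0.049 0.035] (before turn) [0.014 0.049 0.035] j [ 0.52  0.46 -0.69  2.12  1.24  0.32 -0.02]
time_s: 9.78
eef_pos: [0.6338, -0.0396, 0.1208]
orientation: [0.352, 2.597, 0.104]
contact_force: [0.8, -2.0, -4.9]
grip_width: 0.0335
t 9.78 p [ 0.6338 -0.0396  0.1208] F [ 0.8 -2.  -4.9] M [-0.15  0.68 -0.6 ] w 0.0335
turn units [-0.006  0.01  -0.058] rows>= 1.0 then shift below is in NEW axes
shift units (after turn) [0.016 0.048 0.035] (before turn) [0.016 0.048 0.035] j [ 0.53  0.47 -0.72  2.12  1.26  0.34  0.11]
```

View pics/m2.png

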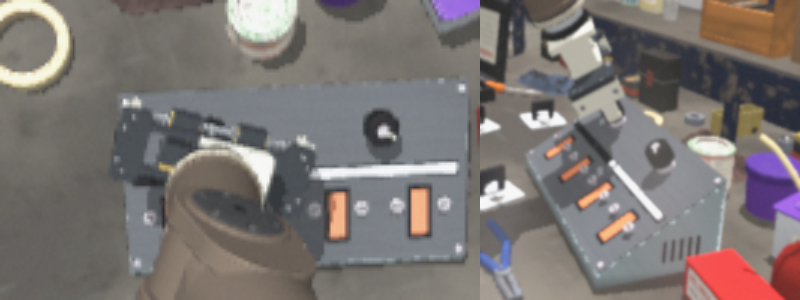

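```bash
python3 -m inch '{"delta_pos":[[0,0,0],[0,0,0],[0,0,0],[0,0,0],[0,0,-0.3],[0,0,-0.5],[0,0,-0.7],[0,0,-0.7],[0,0,-0.7],[0,0,-0.4],[0,0,0]],"angular":[[0,0,0.2],[0,0,0],[0,0,0],[0,0,0],[0,0,0],[0,0,0],[0,0,0],[0,0,0],[0,0,0],[0,0,0],[0,0,0]],"jaw":[-0.2,-0.2,-0.2,-0.2,-0.2,-0.2,-0.2,-0.2,-0.2,-0.2,-0.2]}'
python3 -m inch '{"delta_pos":[[0,0,0],[0,0,0],[0,0,0],[0,0,0],[0,0,0],[0,0,0],[0,0,0],[0,0,0],[0,0,0],[0,0,0],[0,0,0],[0,0,0]],"angular":[[0,0,0.9],[0,0,1],[0,0,1],[0,0,1],[0,0,1],[0,0,1],[0,0,1],[0,0,1],[0,0,1],[0,0,1],[0,0,1],[0,0,1]],"jaw":[-0.2,-0.2,-0.2,-0.2,-0.2,-0.2,-0.2,-0.2,-0.2,-0.2,-0.2,-0.2]}'
python3 -m inch '{"delta_pos":[[0,0,0],[0,0,0],[0,0,0],[0,0,0],[0,0,0],[0,0,0],[0,0,0],[0,0,0],[0,0,0],[0,0,0],[0,0,0],[0,0,0]],"angular":[[0,0,1],[0,0,1],[0,0,1],[0,0,1],[0,0,1],[0,0,1],[0,0,1],[0,0,1],[0,0,1],[0,0,1],[0,0,0],[0,0,0]],"jaw":[-0.2,-0.2,-0.2,-0.2,-0.2,-0.2,-0.2,-0.2,-0.2,-0.2,-0.2,-0.2]}'
python3 - <<'E'
from h import *
plan(face(.06,-.088,.09),tool(50))
E
```

```text
time_s: 10.8
eef_pos: [0.593, -0.039, 0.1946]
orientation: [0.368, 2.592, 0.109]
contact_force: [0.2, -0.7, -0.2]
grip_width: 0.0552
time_s: 11.8
eef_pos: [0.5929, -0.0391, 0.1922]
orientation: [1.659, 2.126, 0.455]
contact_force: [-0.6, 0.3, -0.1]
grip_width: 0.055
time_s: 12.8
eef_pos: [0.5928, -0.039, 0.1923]
orientation: [2.516, 1.296, 0.681]
contact_force: [0.3, 0.3, -0.7]
grip_width: 0.0552
t 12.8 p [ 0.5928 -0.039   0.1923] F [ 0.3  0.3 -0.7] M [-0.01  0.57  0.04] w 0.0552
turn units [ 0.011 -0.014  0.729] rows>= 1.0 then shift below is in NEW axes
shift units (after turn) [-5.399  4.513  0.333] (before turn) [-5.676  4.16   0.33 ] j [ 0.4   0.24 -0.5   2.14  0.48  0.29 -1.1 ]
```

```bash
python3 -m inch '{"delta_pos":[[0,0,0],[-0.4,0.3,0],[-0.7,0.6,0],[-0.7,0.6,0],[-0.7,0.6,0],[-0.7,0.6,0],[-0.7,0.6,0],[-0.7,0.6,0],[-0.5,0.4,0.15],[-0.3,0.2,0.15],[0,0,0],[0,0,0]],"angular":[[0,0,0.73],[0,0,0],[0,0,0],[0,0,0],[0,0,0],[0,0,0],[0,0,0],[0,0,0],[0,0,0],[0,0,0],[0,0,0],[0,0,0]],"jaw":[-0.2,-0.2,-0.2,-0.2,-0.2,-0.2,-0.2,-0.2,-0.2,-0.2,-0.2,-0.2]}'
python3 - <<'E'
from h import *
plan(face(.06,-.088,.015),tool(50))
E
```

```text
time_s: 13.8
eef_pos: [0.5979, -0.2144, 0.1849]
orientation: [2.569, 1.217, 0.695]
contact_force: [0.1, 0.6, -0.4]
grip_width: 0.0551
t 13.8 p [ 0.5979 -0.2144  0.1849] F [ 0.1  0.6 -0.4] M [0.   0.57 0.06] w 0.0551
turn units [ 0.001 -0.017 -0.031] rows>= 1.0 then shift below is in NEW axes
shift units (after turn) [0.019 0.05  3.028] (before turn) [0.015 0.05  3.028] j [ 0.95  0.39 -0.74  2.02  0.27  0.34 -0.6 ]
```

```bash
python3 -m inch '{"delta_pos":[[0.02,0.05,0.2],[0,0,0.4],[0,0,0.4],[0,0,0.4],[0,0,0.4],[0,0,0.4],[0,0,0.4],[0,0,0.3],[0,0,0.13],[0,0,0]],"angular":[[0,0,0],[0,0,0],[0,0,0],[0,0,0],[0,0,0],[0,0,0],[0,0,0],[0,0,0],[0,0,0],[0,0,0]],"jaw":[-0.2,-0.2,-0.2,-0.2,-0.2,-0.2,-0.2,-0.2,-0.2,-0.2]}'
python3 -m inch '{"delta_pos":[[0,0,0],[0,0,0],[0,0,0],[0,0,0],[0,0,0],[0,0,0],[0,0,0],[0,0,0],[0,0,0],[0,0,0]],"angular":[[0,0,0],[0,0,0],[0,0,0],[0,0,0],[0,0,0],[0,0,-0.5],[0,0,-0.5],[0,0,-0.5],[0,0,-0.5],[0,0,-0.5]],"jaw":[1,1,1,1,1,1,1,1,1,1]}' 25
python3 - <<'E'
from h import *
plan(face(.06,-.088,.015),tool(62))
E
```

```text
time_s: 14.63
eef_pos: [0.6375, -0.2133, 0.1201]
orientation: [2.569, 1.219, 0.696]
contact_force: [0.8, -0.8, 0.2]
grip_width: 0.0551
time_s: 15.47
eef_pos: [0.6363, -0.2143, 0.1205]
orientation: [2.386, 1.47, 0.646]
contact_force: [-6.5, 2.9, 4.9]
grip_width: 0.0336
t 15.47 p [ 0.6363 -0.2143  0.1205] F [-6.5  2.9  4.9] M [0.64 1.25 0.27] w 0.0336
turn units [ 0.002 -0.009  0.088] rows>= 1.0 then shift below is in NEW axes
shift units (after turn) [0.003 0.005 0.028] (before turn) [0.003 0.005 0.028] j [ 0.78  0.5  -0.58  2.01  0.47  0.22 -0.58]
```

```bash
python3 -m inch '{"delta_pos":[[0,0,0],[0,0,0],[0,0,0],[0,0,0],[0,0,0],[0,0,0],[0,0,0],[0,0,0],[0,0,0],[0,0,0],[0,0,0],[0,0,0]],"angular":[[0,0,-0.8],[0,0,-0.8],[0,0,-0.8],[0,0,-0.8],[0,0,-0.8],[0,0,-0.8],[0,0,-0.8],[0,0,-0.8],[0,0,-0.8],[0,0,-0.8],[0,0,-0.8],[0,0,-0.8]],"jaw":[1,1,1,1,1,1,1,1,1,1,1,1]}'
python3 -m inch '{"delta_pos":[[0,0,0],[0,0,0],[0,0,0],[0,0,0],[0,0,0],[0,0,0],[0,0,0],[0,0,0],[0,0,0],[0,0,0],[0,0,0],[0,0,0]],"angular":[[0,0,-0.8],[0,0,-0.8],[0,0,-0.8],[0,0,-0.8],[0,0,-0.8],[0,0,-0.8],[0,0,-0.8],[0,0,-0.8],[0,0,-0.8],[0,0,-0.8],[0,0,-0.8],[0,0,-0.8]],"jaw":[1,1,1,1,1,1,1,1,1,1,1,1]}'
python3 - <<'E'
from h import *
plan(face(.06,-.088,.015),tool(158.5))
E
```

```text
time_s: 16.47
eef_pos: [0.6354, -0.2142, 0.12]
orientation: [1.514, 2.217, 0.414]
contact_force: [-11.1, 4.2, 5.5]
grip_width: 0.0338
time_s: 17.47
eef_pos: [0.6348, -0.215, 0.1196]
orientation: [0.472, 2.584, 0.135]
contact_force: [-13.8, 1.6, 7.3]
grip_width: 0.0332
t 17.47 p [ 0.6348 -0.215   0.1196] F [-13.8   1.6   7.3] M [0.53 2.18 0.21] w 0.0332
turn units [-0.016 -0.019 -0.005] rows>= 1.0 then shift below is in NEW axes
shift units (after turn) [-0.063  0.053  0.026] (before turn) [-0.063  0.053  0.026] j [ 1.02  0.63 -0.95  1.99  1.04  0.39  0.6 ]
```

```bash
python3 -m inch '{"delta_pos":[[0,0,0],[0,0,0],[0,0,0],[0,0,0],[0,0,0],[0,0,0],[0,0,0],[0,0,0],[0,0,0]],"angular":[[0,0,-0.8],[0,0,-0.8],[0,0,-0.8],[0,0,-0.8],[0,0,-0.8],[0,0,-0.8],[0,0,-0.8],[0,0,-0.4],[0,0,0]],"jaw":[1,1,1,1,1,1,1,1,1]}'
python3 - <<'E'
from h import *
plan(face(.06,-.088,.015),tool(188))
E
python3 -m inch '{"delta_pos":[[0,0,0],[0,0,0],[0,0,0],[0,0,0],[0,0,0],[0,0,0]],"angular":[[0,0,-0.4],[0,0,-0.4],[0,0,-0.4],[0,0,0],[0,0,0],[0,0,0]],"jaw":[1,1,1,1,1,1]}'
python3 - <<'E'
from h import *
plan(face(.06,-.088,.015),tool(194))
E
```

```text
time_s: 18.22
eef_pos: [0.6376, -0.2151, 0.1211]
orientation: [-0.209, 2.607, -0.045]
contact_force: [-0.2, 0.3, 2.0]
grip_width: 0.0336
t 18.22 p [ 0.6376 -0.2151  0.1211] F [-0.2  0.3  2. ] M [ 0.52  0.18 -0.38] w 0.0336
turn units [0.001 0.034 0.062] rows>= 1.0 then shift below is in NEW axes
shift units (after turn) [0.045 0.038 0.023] (before turn) [0.045 0.039 0.023] j [ 1.08  0.68 -1.06  1.98  1.15  0.46  1.05]
time_s: 18.72
eef_pos: [0.6374, -0.215, 0.1209]
orientation: [-0.342, 2.596, -0.082]
contact_force: [0.4, 0.6, 1.2]
grip_width: 0.0334
t 18.72 p [ 0.6374 -0.215   0.1209] F [0.4 0.6 1.2] M [ 0.52  0.22 -0.37] w 0.0334
turn units [-0.005  0.025  0.037] rows>= 1.0 then shift below is in NEW axes
shift units (after turn) [0.03  0.036 0.02 ] (before turn) [0.03  0.036 0.02 ] j [ 1.09  0.69 -1.07  1.98  1.16  0.48  1.14]
```

```bash
python3 -m inch '{"delta_pos":[[0,0,0],[0,0,0],[0,0,0],[0,0,0],[0,0,-0.3],[0,0,-0.6],[0,0,-0.9],[0,0,-0.9],[0,0,-0.9],[0,0,-0.9],[0,0,-0.9],[0,0,-0.5]],"angular":[[0,0,0.2],[0,0,0],[0,0,0],[0,0,0],[0,0,0],[0,0,0],[0,0,0],[0,0,0],[0,0,0],[0,0,0],[0,0,0],[0,0,0]],"jaw":[-0.2,-0.2,-0.2,-0.2,-0.2,-0.2,-0.2,-0.2,-0.2,-0.2,-0.2,-0.2]}'
python3 - <<'E'
from h import *
plan([.427,-.023,.18],tool(199,False))
im,d=cam('top','top3'); print(np.round(covers(im),4))
cv2.imwrite('pics/m3.png',cv2.resize(im[120:270,140:370],None,fx=3.4,fy=3.4))
E
```

```text
time_s: 19.72
eef_pos: [0.5629, -0.2154, 0.2505]
orientation: [-0.324, 2.597, -0.077]
contact_force: [-0.0, -0.1, 0.2]
grip_width: 0.055
t 19.72 p [ 0.5629 -0.2154  0.2505] F [-0.  -0.1  0.2] M [ 0.11  0.48 -0.02] w 0.055
turn units [-1.644  5.81  -0.934] rows>= 6.0 then shift below is in NEW axes
shift units (after turn) [2.634 9.046 2.819] (before turn) [ 4.055  8.956 -0.242] j [ 1.39  0.42 -1.26  1.98  0.51  0.55  1.71]
[[ 2.09800e-01  3.20300e-01 -3.31733e+01  7.39435e+01  7.37787e+01]
 [ 2.58600e-01 -2.27900e-01  1.46020e+01  7.68603e+01  8.96615e+01]
 [ 4.26700e-01 -2.33000e-02  1.91194e+01  8.44770e+01  8.28117e+01]
 [ 4.41200e-01  2.73800e-01  2.20034e+01  8.43538e+01  8.23454e+01]
 [ 5.91500e-01  2.75700e-01  5.07150e+00  8.39213e+01  8.22450e+01]
 [ 8.09700e-01 -1.00500e-01 -2.11060e+00  7.97967e+01  8.00340e+01]]
```

View pics/m3.png

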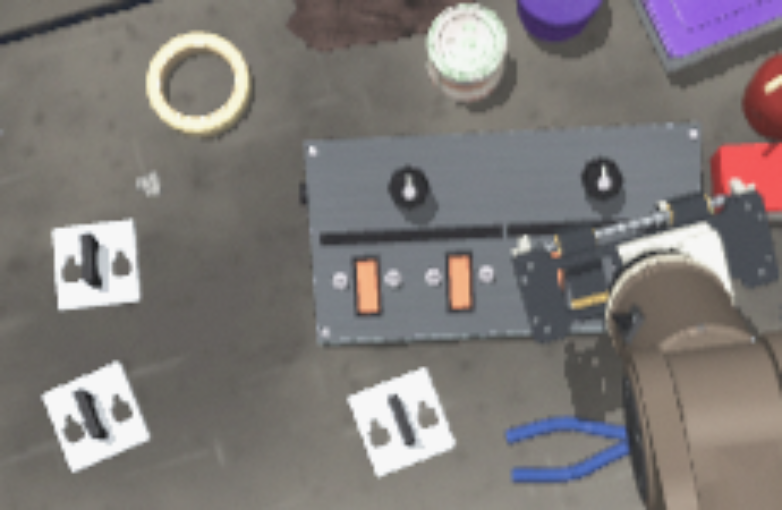

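```bash
python3 -m inch '{"delta_pos":[[0.1,0.3,0],[0.3,0.7,0],[0.36,0.8,0],[0.36,0.8,0],[0.36,0.8,0],[0.36,0.8,0],[0.36,0.8,0],[0.36,0.8,0],[0.36,0.8,0],[0.36,0.8,0],[0.36,0.8,0],[0.36,0.7,0]],"angular":[[0,0,0],[0,0,0],[0,0,0],[0,0,0],[0,0,0],[0,0,0],[0,0,0],[0,0,0],[0,0,0],[0,0,0],[0,0,0],[0,0,0]],"jaw":[-0.2,-0.2,-0.2,-0.2,-0.2,-0.2,-0.2,-0.2,-0.2,-0.2,-0.2,-0.2]}'
python3 - <<'E'
from h import *
plan([.427,-.023,.18],tool(199,False))
E
python3 -m inch '{"delta_pos":[[0,0,0],[0,0,0],[0,0,0],[0,0,0],[0,0,0],[0,0,0],[0,0,0],[0,0,0],[0,0,0]],"angular":[[-0.2,0.72,-0.12],[-0.2,0.72,-0.12],[-0.2,0.72,-0.12],[-0.2,0.72,-0.12],[-0.2,0.72,-0.12],[-0.2,0.72,-0.12],[-0.2,0.72,-0.12],[-0.2,0.72,-0.12],[0,0,0]],"jaw":[-0.2,-0.2,-0.2,-0.2,-0.2,-0.2,-0.2,-0.2,-0.2]}'
python3 - <<'E'
from h import *
plan([.427,-.023,.10],tool(199,False))
E
```

```text
time_s: 20.77
eef_pos: [0.43, -0.0229, 0.1726]
orientation: [-0.324, 2.6, -0.074]
contact_force: [0.1, 1.1, 0.1]
grip_width: 0.0549
t 20.77 p [ 0.43   -0.0229  0.1726] F [0.1 1.1 0.1] M [0.11 0.45 0.06] w 0.0549
turn units [-1.611  5.784 -0.937] rows>= 6.0 then shift below is in NEW axes
shift units (after turn) [ 0.115  0.035 -0.298] (before turn) [-0.043 -0.013 -0.318] j [ 1.12  0.05 -1.18  2.45  0.41  0.16  1.38]
time_s: 21.52
eef_pos: [0.4332, -0.0237, 0.1729]
orientation: [-0.521, 3.097, -0.001]
contact_force: [0.9, 0.8, 0.0]
grip_width: 0.0547
t 21.52 p [ 0.4332 -0.0237  0.1729] F [0.9 0.8 0. ] M [ 0.09 -0.21  0.06] w 0.0547
turn units [-0.006  0.007  0.019] rows>= 1.0 then shift below is in NEW axes
shift units (after turn) [0.225 0.109 2.915] (before turn) [0.227 0.111 2.915] j [ 0.81  0.38 -1.1   2.03  0.42  0.97  1.41]
```

```bash
python3 -m inch '{"delta_pos":[[0.1,0.05,0.3],[0.1,0.05,0.6],[0.03,0,0.8],[0,0,0.8],[0,0,0.4],[0,0,0],[0,0,0]],"angular":[[0,0,0],[0,0,0],[0,0,0],[0,0,0],[0,0,0],[0,0,0],[0,0,0]],"jaw":[-0.2,-0.2,-0.2,-0.2,-0.2,-0.2,-0.2]}'
python3 - <<'E'
from h import *
im,d=cam('top','top4');cam('side','side4')
plan([.427,-.0235,.015],tool(199.3,False))
cv2.imwrite('pics/m4.png',np.hstack([cv2.resize(im[180:280,210:310],None,fx=4,fy=4),cv2.resize(cv2.imread('pics/side4.png')[180:280,150:250],None,fx=4,fy=4)]))
E
```

```text
time_s: 22.1
eef_pos: [0.425, -0.0238, 0.1011]
orientation: [-0.52, 3.095, -0.004]
contact_force: [0.9, 0.4, 0.2]
grip_width: 0.0553
t 22.2 p [ 0.4262 -0.0238  0.1021] F [ 0.4  0.7 -0.4] M [ 0.12 -0.09 -0.  ] w 0.0547
turn units [-0.041  0.052 -0.05 ] rows>= 1.0 then shift below is in NEW axes
shift units (after turn) [-3.400e-02  1.000e-03  3.482e+00] (before turn) [-0.018  0.013  3.482] j [ 0.71  0.47 -1.    2.13  0.55  0.82  1.27]
```

View pics/m4.png

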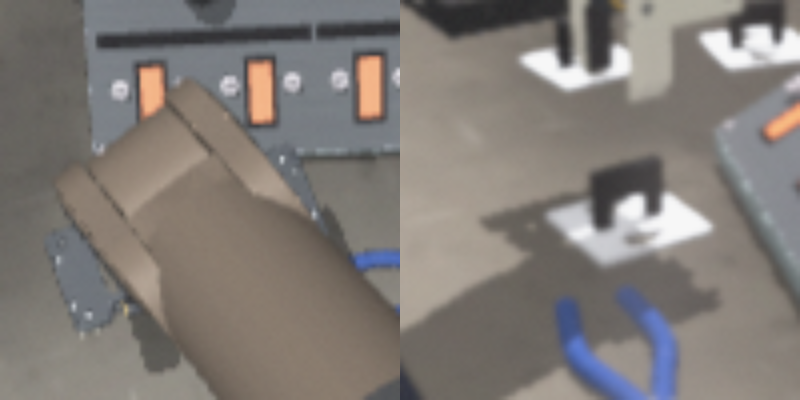

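```bash
python3 -m inch '{"delta_pos":[[0,0,0.4],[0,0,0.6],[0,0,0.6],[0,0,0.6],[0,0,0.5],[0,0,0.4],[0,0,0.2],[0,0,0.16],[0,0,0],[0,0,0]],"angular":[[-0.04,0.05,-0.05],[0,0,0],[0,0,0],[0,0,0],[0,0,0],[0,0,0],[0,0,0],[0,0,0],[0,0,0],[0,0,0]],"jaw":[-0.2,-0.2,-0.2,-0.2,-0.2,-0.2,-0.2,-0.2,-0.2,-0.2]}'
python3 - <<'E'
from h import *
plan([.427,-.0235,.015],tool(199.3,False))
E
```

```text
time_s: 23.03
eef_pos: [0.4261, -0.0239, 0.015]
orientation: [0.526, -3.096, -0.001]
contact_force: [0.6, 0.1, 0.9]
grip_width: 0.0548
t 23.03 p [ 0.4261 -0.0239  0.015 ] F [0.6 0.1 0.9] M [ 0.08 -0.08  0.  ] w 0.0548
turn units [ 0.006 -0.011 -0.   ] rows>= 1.0 then shift below is in NEW axes
shift units (after turn) [-0.041  0.002  0.   ] (before turn) [-0.041  0.002  0.   ] j [ 0.56  0.6  -0.83  2.21  0.76  0.65  1.09]
```

Now grip and lift.

```bash
python3 -m inch '{"delta_pos":[[-0.04,0,0],[0,0,0],[0,0,0],[0,0,0],[0,0,0],[0,0,0],[0,0,0],[0,0,0]],"angular":[[0,0,0],[0,0,0],[0,0,0],[0,0,0],[0,0,0],[0,0,0],[0,0,0],[0,0,0]],"jaw":[1,1,1,1,1,1,1,1]}' 50
python3 -m inch '{"delta_pos":[[0,0,-0.2],[0,0,-0.4],[0,0,-0.6],[0,0,-0.6],[0,0,-0.6],[0,0,-0.6],[0,0,-0.6],[0,0,-0.4],[0,0,0]],"angular":[[0,0,0],[0,0,0],[0,0,0],[0,0,0],[0,0,0],[0,0,0],[0,0,0],[0,0,0],[0,0,0]],"jaw":[1,1,1,1,1,1,1,1,1]}'
python3 - <<'E'
from h import *
plan(face(SEAT+.016,.132,.10),tool(180))
print(face(SEAT+.016,.132,.10),face(SEAT+.016,.044,.10))
E
```

```text
time_s: 23.7
eef_pos: [0.4268, -0.0237, 0.0148]
orientation: [0.526, -3.096, -0.0]
contact_force: [-0.5, -0.2, 1.1]
grip_width: 0.0116
time_s: 24.45
eef_pos: [0.4278, -0.0235, 0.1164]
orientation: [-0.526, 3.096, -0.001]
contact_force: [0.6, -0.1, -2.4]
grip_width: 0.0117
t 24.45 p [ 0.4278 -0.0235  0.1164] F [ 0.6 -0.1 -2.4] M [ 0.1  -0.18  0.01] w 0.0117
turn units [ 0.96  -5.936  3.604] rows>= 6.0 then shift below is in NEW axes
shift units (after turn) [-3.786  1.048  0.599] (before turn) [-3.728 -0.139 -1.371] j [ 0.73  0.45 -1.02  2.11  0.52  0.85  1.31]
[0.51685975 0.0039748  0.15075254] [ 0.51815581 -0.08401565  0.15075254]
```

```bash
python3 -m inch '{"delta_pos":[[0,0,-0.4],[0,0,-0.8],[0,0,-0.8],[0,0,-0.5],[0,0,0],[0,0,0],[0,0,0],[0,0,0],[0,0,0],[0,0,0],[0,0,0],[0,0,0]],"angular":[[0,0,0],[0,0,0],[0,0,0],[0.12,-0.742,0.45],[0.12,-0.742,0.45],[0.12,-0.742,0.45],[0.12,-0.742,0.45],[0.12,-0.742,0.45],[0.12,-0.742,0.45],[0.12,-0.742,0.45],[0.12,-0.742,0.45],[0,0,0]],"jaw":[1,1,1,1,1,1,1,1,1,1,1,1]}'
python3 - <<'E'
from h import *
plan(face(SEAT+.016,-.044,.08),tool(180))
E
```

```text
time_s: 25.45
eef_pos: [0.4233, -0.0242, 0.1752]
orientation: [-0.017, 2.623, 0.003]
contact_force: [-1.5, 0.1, -2.8]
grip_width: 0.0118
t 25.45 p [ 0.4233 -0.0242  0.1752] F [-1.5  0.1 -2.8] M [0.11 0.79 0.  ] w 0.0118
turn units [-0.024 -0.056 -0.011] rows>= 1.0 then shift below is in NEW axes
shift units (after turn) [-2.766 -5.969  3.526] (before turn) [-2.789 -5.959  3.525] j [ 1.16  0.02 -1.2   2.46  0.16  0.16  1.41]
```

```bash
python3 - <<'E'
from h import *
plan(face(SEAT+.016,.132,.08),tool(180))
E
python3 -m inch '{"delta_pos":[[-0.2,0.1,0],[-0.4,0.2,0],[-0.5,0.2,0],[-0.5,0.2,0.3],[-0.5,0.2,0.5],[-0.4,0.1,0.6],[-0.3,0.05,0.6],[0,0,0.6],[0,0,0.4],[0,0,0.3],[0,0,0]],"angular":[[-0.02,-0.05,0],[0,0,0],[0,0,0],[0,0,0],[0,0,0],[0,0,0],[0,0,0],[0,0,0],[0,0,0],[0,0,0],[0,0,0]],"jaw":[1,1,1,1,1,1,1,1,1,1,1]}'
python3 - <<'E'
from h import *
plan(face(SEAT+.016,.132,.015),tool(180))
for n in('top','side'):cam(n,n+'5')
a=cv2.imread('pics/top5.png')[150:250,200:350];b=cv2.imread('pics/side5.png')[170:300,190:360]
cv2.imwrite('pics/m5.png',np.vstack([cv2.resize(a,(450,300)),cv2.resize(b,(450,300))]))
E
```

```text
t 25.45 p [ 0.4233 -0.0242  0.1752] F [-1.5  0.1 -2.8] M [0.11 0.79 0.  ] w 0.0118
turn units [-0.024 -0.056 -0.011] rows>= 1.0 then shift below is in NEW axes
shift units (after turn) [-2.766  1.071  3.526] (before turn) [-2.783  1.081  3.51 ] j [ 1.16  0.02 -1.2   2.46  0.16  0.16  1.41]
time_s: 26.37
eef_pos: [0.5246, 0.0027, 0.1404]
orientation: [-0.022, 2.619, 0.007]
contact_force: [-0.3, 0.9, -0.7]
grip_width: 0.0115
t 26.37 p [0.5246 0.0027 0.1404] F [-0.3  0.9 -0.7] M [ 0.07  0.66 -0.  ] w 0.0115
turn units [ 0.019 -0.01   0.022] rows>= 1.0 then shift below is in NEW axes
shift units (after turn) [0.061 0.057 2.886] (before turn) [0.059 0.052 2.886] j [ 0.43  0.25 -0.66  2.34  1.27  0.25  0.21]
```

View pics/m5.png

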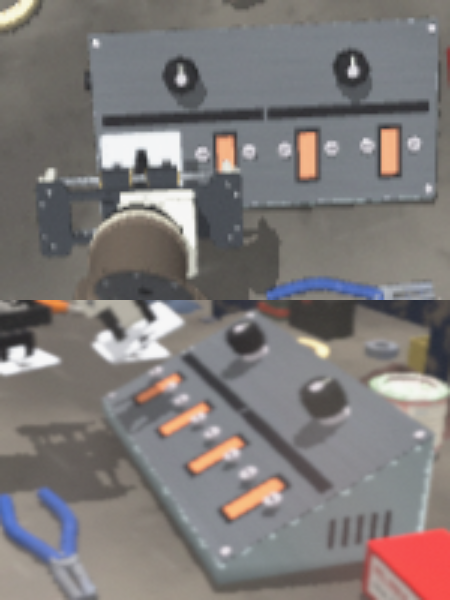

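```bash
cat >> h.py <<'E'
def inhand(im):
    """white pixels of held plate -> plate coords (x up, y) on plate-top plane, from TCP pose (tool x = -plate x)"""
    s=status.read_state();Rn=R.from_rotvec(s['orientation']).as_matrix();p=s['eef_pos']
    P=np.stack([-Rn[:,0],Rn[:,1],-Rn[:,2]],-1)  # plate axes
    o=p+Rn[:,2]*.015  # underside centre
    c=o+P[:,2]*.004
    hsv=cv2.cvtColor(im,cv2.COLOR_BGR2HSV);m=(hsv[...,2]>165)&(hsv[...,1]<40)
    v,u=np.nonzero(m);X=(hit('top',np.stack([u,v],-1),c,P[:,2])-o)@P
    k=(abs(X[:,0])<.06)&(abs(X[:,1])<.06);return X[k],P,o
E
python3 - <<'E'
from h import *
im=cv2.imread('pics/top5.png');X,P,o=inhand(im)
X=X[X[:,0]>.015]
print('top edge',[ (round(y,3),round(X[abs(X[:,1]-y)<.004,0].max()*1000,1)) for y in np.arange(-.035,.036,.01)])
for x in (.02,.025,.03,.035):
    q=X[abs(X[:,0]-x)<.003];print(x,np.round([q[:,1].min()*1000,q[:,1].max()*1000],1))
E
```

```text
top edge [(np.float64(-0.035), np.float64(43.0)), (np.float64(-0.025), np.float64(40.3)), (np.float64(-0.015), np.float64(40.8)), (np.float64(-0.005), np.float64(41.4)), (np.float64(0.005), np.float64(41.9)), (np.float64(0.015), np.float64(42.3)), (np.float64(0.025), np.float64(43.0)), (np.float64(0.035), np.float64(43.3))]
0.02 [-58.4  45. ]
0.025 [-58.4  41.5]
0.03 [-37.6  41.3]
0.035 [-37.9  40.9]
```

```bash
sed -i "s/^POSE=.*/POSE=np.load('pose.npy')+np.array([0,-.0014,0,0])/" h.py
python3 - <<'E'
from h import *
plan(face(SEAT+.016,.132,.030),tool(180))
E
python3 -m inch '{"delta_pos":[[0.05,0,0.2],[0,0,0.4],[0,0,0.4],[0,0,0.4],[0,0,0.4],[0,0,0.3],[0,0,0.2],[0,0,0]],"angular":[[0.02,0,0.02],[0,0,0],[0,0,0],[0,0,0],[0,0,0],[0,0,0],[0,0,0],[0,0,0]],"jaw":[1,1,1,1,1,1,1,1]}'
python3 - <<'E'
from h import *
plan(face(SEAT+.016,.132,.015),tool(180))
E
```

```text
t 26.47 p [0.524  0.0028 0.1415] F [-0.6 -0.4 -2. ] M [0.1  0.67 0.03] w 0.0115
turn units [0.025 0.002 0.018] rows>= 1.0 then shift below is in NEW axes
shift units (after turn) [ 0.063 -0.005  2.336] (before turn) [ 0.064 -0.01   2.336] j [ 0.43  0.25 -0.67  2.34  1.26  0.25  0.22]
time_s: 27.13
eef_pos: [0.552, 0.0025, 0.0913]
orientation: [-0.016, 2.617, 0.006]
contact_force: [-0.5, -0.8, -1.7]
grip_width: 0.0118
t 27.13 p [0.552  0.0025 0.0913] F [-0.5 -0.8 -1.7] M [ 0.06  0.71 -0.03] w 0.0118
turn units [ 0.002  0.016 -0.029] rows>= 1.0 then shift below is in NEW axes
shift units (after turn) [0.027 0.024 0.638] (before turn) [0.028 0.024 0.638] j [ 0.38  0.41 -0.65  2.33  1.76  0.32 -0.26]
```

```bash
python3 -m inch '{"delta_pos":[[0.025,0.02,0.12],[0,0,0.12],[0,0,0.12],[0,0,0]],"angular":[[0,0,-0.03],[0,0,0],[0,0,0],[0,0,0]],"jaw":[1,1,1,1]}'
python3 -m inch '{"delta_pos":[[0,0,0.08],[0,0,0.08],[0,0,0]],"angular":[[0,0,0],[0,0,0],[0,0,0]],"jaw":[1,1,1]}'
python3 - <<'E'
from h import *
plan(face(SEAT+.016,.132,.015),tool(180))
E
```

```text
time_s: 27.47
eef_pos: [0.5554, 0.0036, 0.0832]
orientation: [-0.021, 2.617, 0.006]
contact_force: [0.6, -0.0, -1.3]
grip_width: 0.012
time_s: 27.72
eef_pos: [0.5573, 0.0038, 0.0796]
orientation: [-0.021, 2.617, 0.006]
contact_force: [-0.5, -0.4, -1.9]
grip_width: 0.0115
t 27.72 p [0.5573 0.0038 0.0796] F [-0.5 -0.4 -1.9] M [ 0.12  0.68 -0.02] w 0.0115
turn units [0.013 0.011 0.01 ] rows>= 1.0 then shift below is in NEW axes
shift units (after turn) [-0.022 -0.024  0.127] (before turn) [-0.022 -0.025  0.127] j [ 0.39  0.45 -0.67  2.33  1.83  0.35 -0.32]
```

```bash
python3 -m inch '{"delta_pos":[[0,-0.02,0.05],[0,0,0.05],[0,0,0.03],[0,0,0]],"angular":[[0,0,0],[0,0,0],[0,0,0],[0,0,0]],"jaw":[1,1,1,1]}'
python3 - <<'E'
from h import *
plan(face(SEAT+.016,.132,.015),tool(180))
E
```

```text
time_s: 28.05
eef_pos: [0.5588, 0.0033, 0.0768]
orientation: [-0.021, 2.617, 0.007]
contact_force: [-0.5, -0.4, -2.0]
grip_width: 0.0115
t 28.05 p [0.5588 0.0033 0.0768] F [-0.5 -0.4 -2. ] M [0.1  0.67 0.02] w 0.0115
turn units [0.014 0.01  0.01 ] rows>= 1.0 then shift below is in NEW axes
shift units (after turn) [-0.024 -0.006 -0.   ] (before turn) [-0.024 -0.006 -0.   ] j [ 0.39  0.46 -0.67  2.33  1.84  0.35 -0.33]
```

```bash
python3 -m inch '{"delta_pos":[[0,0,0.03],[0,0,0.02],[0,0,0]],"angular":[[0,0,0],[0,0,0],[0,0,0]],"jaw":[1,1,1]}'
python3 - <<'E'
from h import *
plan(face(SEAT+.016,.132,.015),tool(180))
E
python3 -m inch '{"delta_pos":[[0,0,0.03],[0,0,0.02],[0,0,0]],"angular":[[0,0,0],[0,0,0],[0,0,0]],"jaw":[1,1,1]}'
python3 - <<'E'
from h import *
plan(face(SEAT+.016,.132,.015),tool(180))
E
```

```text
time_s: 28.3
eef_pos: [0.5594, 0.0034, 0.0761]
orientation: [-0.021, 2.616, 0.006]
contact_force: [-2.7, -0.2, 3.7]
grip_width: 0.0114
t 28.3 p [0.5594 0.0034 0.0761] F [-2.7 -0.2  3.7] M [ 0.01  0.82 -0.09] w 0.0114
turn units [0.013 0.017 0.014] rows>= 1.0 then shift below is in NEW axes
shift units (after turn) [-0.019 -0.009 -0.036] (before turn) [-0.019 -0.008 -0.036] j [ 0.4   0.46 -0.67  2.33  1.85  0.36 -0.33]
time_s: 28.55
eef_pos: [0.5595, 0.0034, 0.0761]
orientation: [-0.022, 2.615, 0.005]
contact_force: [-20.4, -2.5, 30.5]
grip_width: 0.0115
t 28.55 p [0.5595 0.0034 0.0761] F [-20.4  -2.5  30.5] M [-0.33  1.15 -0.3 ] w 0.0115
turn units [0.003 0.032 0.026] rows>= 1.0 then shift below is in NEW axes
shift units (after turn) [-0.017 -0.008 -0.039] (before turn) [-0.017 -0.008 -0.039] j [ 0.4   0.46 -0.67  2.33  1.85  0.36 -0.34]
```

```bash
python3 -m inch '{"delta_pos":[[0,0,-0.04],[0.1,0,0],[0.1,0,0],[0.1,0,0],[0.1,0,0],[0.1,0,0],[0,0,0]],"angular":[[0,0,0],[0,0,0],[0,0,0],[0,0,0],[0,0,0],[0,0,0],[0,0,0]],"jaw":[1,1,1,1,1,1,1]}'
python3 - <<'E'
from h import *
plan(face(SEAT,.132,.014),tool(180))
E
```

```text
time_s: 29.13
eef_pos: [0.5525, 0.0036, 0.0723]
orientation: [-0.022, 2.609, 0.005]
contact_force: [1.8, 0.1, 17.1]
grip_width: 0.0118
t 29.13 p [0.5525 0.0036 0.0723] F [ 1.8  0.1 17.1] M [ 0.06 -1.37 -0.04] w 0.0118
turn units [0.006 0.099 0.019] rows>= 1.0 then shift below is in NEW axes
shift units (after turn) [ 0.305 -0.02   0.008] (before turn) [ 0.305 -0.019  0.006] j [ 0.42  0.47 -0.71  2.35  1.91  0.39 -0.4 ]
```

```bash
python3 -m inch '{"delta_pos":[[0,0,-0.02],[0,0,-0.01],[0,0,0]],"angular":[[0,0,0],[0,0,0],[0,0,0]],"jaw":[1,1,1]}'
python3 - <<'E'
from h import *
plan(face(SEAT,.132,.014),tool(180))
cam('side','side6');cam('top','top6')
a=cv2.imread('pics/top6.png')[150:250,200:350];b=cv2.imread('pics/side6.png')[170:300,190:360]
cv2.imwrite('pics/m6.png',np.vstack([cv2.resize(a,(450,300)),cv2.resize(b,(450,300))]))
E
```

```text
time_s: 29.38
eef_pos: [0.5481, 0.0032, 0.0698]
orientation: [-0.021, 2.617, 0.007]
contact_force: [-0.5, -0.3, -2.1]
grip_width: 0.0116
t 29.38 p [0.5481 0.0032 0.0698] F [-0.5 -0.3 -2.1] M [ 0.09  0.7  -0.01] w 0.0116
turn units [0.015 0.006 0.008] rows>= 1.0 then shift below is in NEW axes
shift units (after turn) [ 0.104 -0.005  0.011] (before turn) [ 0.104 -0.005  0.011] j [ 0.42  0.47 -0.7   2.35  1.91  0.39 -0.39]
```

View pics/m6.png

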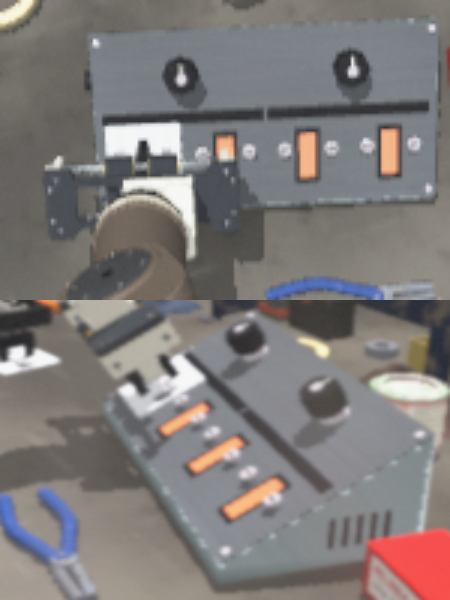

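```bash
python3 -m inch '{"delta_pos":[[0.05,0,0],[0.05,0,0],[0.04,0,0],[0.04,0,0],[0,0,0]],"angular":[[0,0,0],[0,0,0],[0,0,0],[0,0,0],[0,0,0]],"jaw":[1,1,1,1,1]}'
python3 - <<'E'
from h import *
s=status.read_state();print('face F',s['contact_force']@Rc,'sl',(toface(s['eef_pos'])-[SEAT,.132,.014])*1000)
plan(face(SEAT,.132,.014),tool(180))
E
```

```text
time_s: 29.9
eef_pos: [0.5444, 0.0032, 0.0678]
orientation: [-0.021, 2.617, 0.007]
contact_force: [0.6, -0.9, -1.8]
grip_width: 0.012
face F [-0.38696296 -0.92538193 -1.85422843] sl [-1.59989493  0.18708081  0.33608124]
t 29.9 p [0.5444 0.0032 0.0678] F [ 0.6 -0.9 -1.8] M [ 0.09  0.62 -0.03] w 0.012
turn units [0.015 0.013 0.011] rows>= 1.0 then shift below is in NEW axes
shift units (after turn) [-0.064 -0.007  0.013] (before turn) [-0.064 -0.008  0.014] j [ 0.43  0.48 -0.72  2.36  1.93  0.4  -0.41]
```

```bash
python3 -m inch '{"delta_pos":[[0.04,0,0],[0.04,0,0],[0.02,0,0],[0,0,0]],"angular":[[0,0,0],[0,0,0],[0,0,0],[0,0,0]],"jaw":[1,1,1,1]}'
python3 - <<'E'
from h import *
s=status.read_state();print('face F',s['contact_force']@Rc,'sl',(toface(s['eef_pos'])-[SEAT,.132,.014])*1000)
E
python3 -m inch '{"delta_pos":[[0.04,0,0],[0.04,0,0],[0,0,0]],"angular":[[0,0,0],[0,0,0],[0,0,0]],"jaw":[1,1,1]}'
python3 - <<'E'
from h import *
s=status.read_state();print('face F',s['contact_force']@Rc,'sl',(toface(s['eef_pos'])-[SEAT,.132,.014])*1000)
E
```

```text
time_s: 30.23
eef_pos: [0.5441, 0.0031, 0.0676]
orientation: [-0.021, 2.614, 0.006]
contact_force: [5.3, 0.6, -0.2]
grip_width: 0.012
face F [ 4.50375807  0.53932036 -2.87942767] sl [-1.99343624  0.15371291  0.39394468]
time_s: 30.48
eef_pos: [0.544, 0.0032, 0.0676]
orientation: [-0.021, 2.611, 0.005]
contact_force: [8.8, 0.4, 3.5]
grip_width: 0.0118
face F [ 9.37088323  0.27004742 -1.34791445] sl [-2.08684984  0.18960357  0.47140263]
```

```bash
sed -i 's/^SEAT=.*/SEAT=-.0427/' h.py; python3 -m inch '{"delta_pos":[[-0.06,0,0],[0,0,0],[0,0,0],[0,0,0],[0,0,0],[0,0,-0.3],[0,0,-0.6],[0,0,-0.9],[0,0,-0.9],[0,0,-0.9],[0,0,-0.9],[0,0,-0.6]],"angular":[[0,0,0],[0,0,0],[0,0,0],[0,0,0],[0,0,0],[0,0,0],[0,0,0],[0,0,0],[0,0,0],[0,0,0],[0,0,0],[0,0,0]],"jaw":[1,-0.3,-0.3,-0.3,-0.3,-0.3,-0.3,-0.3,-0.3,-0.3,-0.3,-0.3]}'
python3 - <<'E'
from h import *
im,d=cam('top','top7');cam('side','side7')
a=im[150:250,200:350];b=cv2.imread('pics/side7.png')[170:300,190:360]
cv2.imwrite('pics/m7.png',np.vstack([cv2.resize(a,(450,300)),cv2.resize(b,(450,300))]))
c=covers(im,box=(100,150,280,290));print(np.round(c,4))
plan([.4413,.272,.18],tool(202,False))
E
```

```text
time_s: 31.48
eef_pos: [0.487, 0.0006, 0.159]
orientation: [-0.021, 2.62, 0.0]
contact_force: [0.6, -0.9, -0.2]
grip_width: 0.0593
[[ 4.41100e-01  2.74100e-01  2.20034e+01  8.43538e+01  8.28317e+01]
 [ 5.55400e-01  6.40000e-03 -1.08830e+00  8.42006e+01  9.12927e+01]
 [ 5.91500e-01  2.75700e-01  5.07150e+00  8.39213e+01  8.22450e+01]]
t 31.58 p [4.871e-01 2.000e-04 1.596e-01] F [0.6 0.2 0.5] M [ 0.08  0.43 -0.01] w 0.0596
turn units [-1.151  5.912 -4.144] rows>= 6.0 then shift below is in NEW axes
shift units (after turn) [-2.373 10.769 -0.814] (before turn) [ 1.041 10.893 -1.585] j [ 0.47  0.15 -0.69  2.39  1.    0.22  0.46]
```

View pics/m7.png

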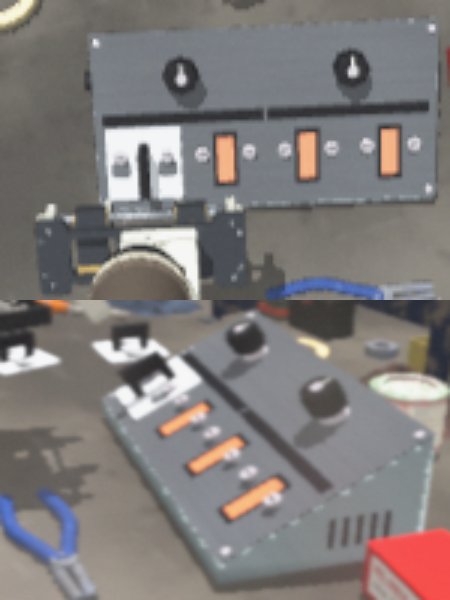

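```bash
python3 -m inch '{"delta_pos":[[0.2,0.3,-0.3],[0.2,0.7,-0.4],[0.2,0.9,-0.5],[0.2,0.9,-0.5],[0.2,0.9,-0.5],[0,0.9,-0.2],[0,0.9,0],[0,0.9,0],[0,0.9,0],[0,0.9,0],[0,0.9,0],[0,0.9,0]],"angular":[[0,0,0],[0,0,0],[0,0,0],[0,0,0],[0,0,0],[0,0,0],[0,0,0],[0,0,0],[0,0,0],[0,0,0],[0,0,0],[0,0,0]],"jaw":[-0.3,-0.3,-0.3,-0.3,-0.3,-0.3,-0.3,-0.3,-0.3,-0.3,-0.3,-0.3]}'
python3 -m inch '{"delta_pos":[[0,0.7,0],[0,0.3,0],[0,0,0],[0,0,0],[0,0,0],[0,0,0],[0,0,0],[0,0,0],[0,0,0],[0,0,0],[0,0,0]],"angular":[[0,0,0],[0,0,0],[-0.143,0.739,-0.518],[-0.143,0.739,-0.518],[-0.143,0.739,-0.518],[-0.143,0.739,-0.518],[-0.143,0.739,-0.518],[-0.143,0.739,-0.518],[-0.143,0.739,-0.518],[-0.143,0.739,-0.518],[0,0,0]],"jaw":[-0.3,-0.3,-0.3,-0.3,-0.3,-0.3,-0.3,-0.3,-0.3,-0.3,-0.3]}'
python3 - <<'E'
from h import *
im,d=cam('top','top8');c=covers(im,box=(100,150,280,290));print(np.round(c,4))
plan([.4411,.2727,.10],tool(202,False))
E
```

```text
time_s: 32.58
eef_pos: [0.4339, 0.2508, 0.1971]
orientation: [-0.017, 2.617, 0.002]
contact_force: [0.1, 0.1, -0.1]
grip_width: 0.0595
time_s: 33.5
eef_pos: [0.4358, 0.2728, 0.1956]
orientation: [0.593, -3.082, 0.002]
contact_force: [0.7, -0.2, -0.0]
grip_width: 0.0597
[[ 5.57000e-01  6.40000e-03 -1.08830e+00  8.42006e+01  8.79370e+01]
 [ 5.91500e-01  2.75700e-01  5.07150e+00  8.39213e+01  8.22450e+01]]
t 33.55 p [0.4345 0.2736 0.1958] F [-0.7 -0.1 -0.2] M [ 0.18 -0.14 -0.  ] w 0.06
turn units [-0.007 -0.006 -0.05 ] rows>= 1.0 then shift below is in NEW axes
shift units (after turn) [-0.233 -0.133  3.83 ] (before turn) [-0.235 -0.129  3.83 ] j [ 0.16  0.55 -1.18  1.82  0.56  1.15  0.75]
```

```bash
python3 -m inch '{"delta_pos":[[-0.12,-0.06,0.4],[-0.11,-0.07,0.8],[0,0,0.9],[0,0,0.9],[0,0,0.9],[0,0,0.8],[0,0,0.6],[0,0,0.4],[0,0,0],[0,0,0]],"angular":[[0,0,-0.05],[0,0,0],[0,0,0],[0,0,0],[0,0,0],[0,0,0],[0,0,0],[0,0,0],[0,0,0],[0,0,0]],"jaw":[-0.3,-0.3,-0.3,-0.3,-0.3,-0.3,-0.3,-0.3,-0.3,-0.3]}'
python3 - <<'E'
from h import *
cam('side','side9');cv2.imwrite('pics/m9.png',cv2.resize(cv2.imread('pics/side9.png')[100:260,130:330],None,fx=3,fy=3))
plan([.4411,.2727,.015],tool(202,False))
E
```

```text
time_s: 34.38
eef_pos: [0.4383, 0.2738, 0.0547]
orientation: [0.609, -3.082, 0.001]
contact_force: [0.7, -0.9, 0.8]
grip_width: 0.0603
t 34.43 p [0.4387 0.2741 0.0553] F [ 0.2  0.5 -0.2] M [ 0.17 -0.06 -0.04] w 0.0594
turn units [0.002 0.004 0.064] rows>= 1.0 then shift below is in NEW axes
shift units (after turn) [-0.067 -0.089  1.613] (before turn) [-0.066 -0.09   1.613] j [ 0.04  0.71 -1.01  1.96  0.77  0.92  0.59]
```

View pics/m9.png

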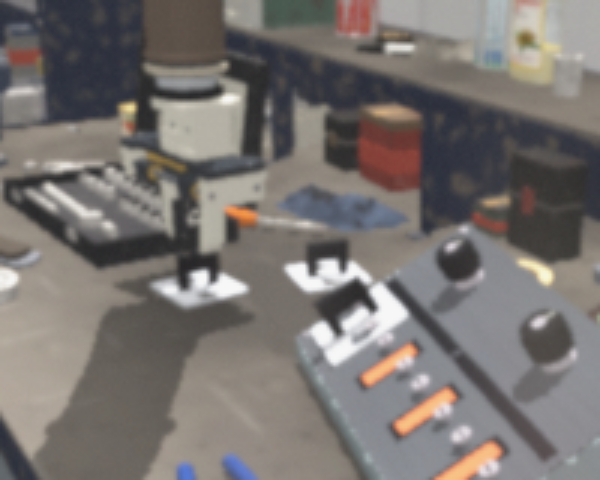

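```bash
python3 - <<'E'
from h import *
W=np.load('top0.npy')
m=(W[...,1]>.28)&(W[...,1]<.48)&(W[...,0]>.3)&(W[...,0]<.62)&(W[...,2]>.03)
P=W[m];print(len(P))
for y in np.arange(.28,.48,.02):
    q=P[(P[:,1]>=y)&(P[:,1]<y+.02)]
    if len(q): print(round(y,2),'x',np.round([q[:,0].min(),q[:,0].max()],3),'zmax',round(q[:,2].max(),3),len(q))
s=st();Rn=R.from_rotvec(s['orientation']).as_matrix()
for a in(-1,1):
  for b in(-1,1): print(np.round(s['eef_pos']+Rn@[a*.0375,b*.095,-.066],3))
E
```

```text
855
0.28 x [0.451 0.615] zmax 0.047 14
0.36 x [0.334 0.372] zmax 0.039 27
0.38 x [0.325 0.443] zmax 0.04 47
0.4 x [0.316 0.495] zmax 0.04 43
0.42 x [0.307 0.555] zmax 0.23 207
0.44 x [0.308 0.564] zmax 0.233 229
0.46 x [0.302 0.556] zmax 0.232 288
t 34.43 p [0.4387 0.2741 0.0553] F [ 0.2  0.5 -0.2] M [ 0.17 -0.06 -0.04] w 0.0594
[0.509 0.2   0.121]
[0.437 0.376 0.121]
[0.44  0.172 0.121]
[0.368 0.348 0.121]
```

```bash
python3 -m inch '{"delta_pos":[[-0.06,-0.05,0.3],[0,-0.03,0.4],[0,0,0.4],[0,0,0.3],[0,0,0.2],[0,0,0],[0,0,0]],"angular":[[0,0,0.06],[0,0,0],[0,0,0],[0,0,0],[0,0,0],[0,0,0],[0,0,0]],"jaw":[-0.3,-0.3,-0.3,-0.3,-0.3,-0.3,-0.3]}'
python3 - <<'E'
from h import *
plan([.4411,.2727,.015],tool(202,False))
E
```

```text
time_s: 35.02
eef_pos: [0.4405, 0.2726, 0.0143]
orientation: [0.6, -3.082, -0.0]
contact_force: [0.1, -0.0, -0.6]
grip_width: 0.0596
t 35.02 p [0.4405 0.2726 0.0143] F [ 0.1 -0.  -0.6] M [ 0.15 -0.21  0.01] w 0.0596
turn units [ 0.005 -0.023  0.004] rows>= 1.0 then shift below is in NEW axes
shift units (after turn) [-0.024 -0.003 -0.029] (before turn) [-0.024 -0.003 -0.029] j [-0.    0.76 -0.95  1.98  0.84  0.85  0.53]
```

```bash
python3 -m inch '{"delta_pos":[[-0.02,0,-0.02],[0,0,0],[0,0,0],[0,0,0],[0,0,0],[0,0,0],[0,0,0],[0,0,0]],"angular":[[0,0,0],[0,0,0],[0,0,0],[0,0,0],[0,0,0],[0,0,0],[0,0,0],[0,0,0]],"jaw":[1,1,1,1,1,1,1,1]}' 50
python3 -m inch '{"delta_pos":[[0,0,-0.2],[0,0,-0.5],[0,0,-0.8],[0,0,-0.8],[0,0,-0.8],[0,0,-0.8],[0,0,-0.8],[0,0,-0.8],[0,0,-0.8],[0,0,-0.4],[0,0,-0.1],[0,0,0]],"angular":[[0,0,0],[0,0,0],[0,0,0],[0,0,0],[0,0,0],[0,0,0],[0,0,0],[0,0,0],[0,0,0],[0,0,0],[0,0,0],[0,0,0]],"jaw":[1,1,1,1,1,1,1,1,1,1,1,1]}'
python3 - <<'E'
from h import *
plan(face(SEAT+.016,.044,.12),tool(180))
E
```

```text
time_s: 35.68
eef_pos: [0.4413, 0.2728, 0.0152]
orientation: [0.599, -3.083, -0.0]
contact_force: [0.4, 0.2, -0.7]
grip_width: 0.0119
time_s: 36.68
eef_pos: [0.4416, 0.2727, 0.1857]
orientation: [0.599, -3.084, -0.0]
contact_force: [0.0, 0.0, -1.9]
grip_width: 0.0114
t 36.68 p [0.4416 0.2727 0.1857] F [ 0.   0.  -1.9] M [ 0.09 -0.18  0.02] w 0.0114
turn units [ 1.107 -5.932  4.131] rows>= 6.0 then shift below is in NEW axes
shift units (after turn) [ -1.729 -14.368   1.835] (before turn) [  2.93  -14.272   0.725] j [ 0.15  0.56 -1.16  1.82  0.57  1.14  0.75]
```

```bash
python3 -m inch '{"delta_pos":[[0,-0.3,-0.1],[0,-0.6,-0.1],[0,-0.8,-0.1],[0,-0.8,-0.1],[0,-0.8,0],[0,-0.8,0],[0,-0.8,0],[0,-0.8,0],[0,-0.8,0],[0,-0.8,0],[0,-0.4,0],[0,-0.2,0]],"angular":[[0,0,0],[0,0,0],[0,0,0],[0,0,0],[0,0,0],[0,0,0],[0,0,0],[0,0,0],[0,0,0],[0,0,0],[0,0,0],[0,0,0]],"jaw":[1,1,1,1,1,1,1,1,1,1,1,1]}'
python3 -m inch '{"delta_pos":[[0,0,0],[0,0,0],[0,0,0],[0,0,0],[0,0,0],[0,0,0],[0,0,0],[0,0,0],[0,0,0],[0,0,0]],"angular":[[0.123,-0.659,0.459],[0.123,-0.659,0.459],[0.123,-0.659,0.459],[0.123,-0.659,0.459],[0.123,-0.659,0.459],[0.123,-0.659,0.459],[0.123,-0.659,0.459],[0.123,-0.659,0.459],[0.123,-0.659,0.459],[0,0,0]],"jaw":[1,1,1,1,1,1,1,1,1,1]}'
python3 - <<'E'
from h import *
plan(face(SEAT+.016,.044,.12),tool(180))
E
```

```text
time_s: 37.68
eef_pos: [0.5156, 0.0873, 0.1939]
orientation: [0.595, -3.081, 0.0]
contact_force: [-0.5, 0.4, -1.5]
grip_width: 0.0117
time_s: 38.52
eef_pos: [0.5126, 0.0907, 0.1941]
orientation: [-0.02, 2.62, 0.005]
contact_force: [-1.8, -0.1, -2.2]
grip_width: 0.0119
t 38.52 p [0.5126 0.0907 0.1941] F [-1.8 -0.1 -2.2] M [0.05 0.82 0.01] w 0.0119
turn units [ 0.    -0.019  0.003] rows>= 1.0 then shift below is in NEW axes
shift units (after turn) [ 0.805 -7.046  0.759] (before turn) [ 0.805 -7.046  0.761] j [ 0.47  0.19 -0.97  2.26  0.96  0.46  0.33]
```

```bash
python3 -m inch '{"delta_pos":[[0.1,-0.3,0],[0.1,-0.6,0],[0.1,-0.8,0],[0.1,-0.8,0],[0.1,-0.8,0],[0.1,-0.8,0],[0.1,-0.8,0],[0.1,-0.8,0],[0,-0.8,0],[0,-0.4,0],[0,-0.1,0],[0,0,0]],"angular":[[0,0,0],[0,0,0],[0,0,0],[0,0,0],[0,0,0],[0,0,0],[0,0,0],[0,0,0],[0,0,0],[0,0,0],[0,0,0],[0,0,0]],"jaw":[1,1,1,1,1,1,1,1,1,1,1,1]}'
python3 - <<'E'
from h import *
plan(face(SEAT+.016,.044,.035),tool(180))
im,d=cam('top','top10');X,P,o=inhand(im)
X=X[X[:,0]>.015]
print('top edge',[ (round(float(y),3),round(X[abs(X[:,1]-y)<.004,0].max()*1000,1)) for y in np.arange(-.035,.036,.01)])
for x in (.02,.025,.03,.035):
    q=X[abs(X[:,0]-x)<.003];print(x,np.round([q[:,1].min()*1000,q[:,1].max()*1000],1))
cv2.imwrite('pics/m10.png',cv2.resize(im[150:250,200:350],None,fx=4,fy=4))
E
```

```text
time_s: 39.52
eef_pos: [0.5012, -0.087, 0.1853]
orientation: [-0.019, 2.62, 0.006]
contact_force: [-0.6, -0.3, -2.1]
grip_width: 0.0117
t 39.52 p [ 0.5012 -0.087   0.1853] F [-0.6 -0.3 -2.1] M [ 0.09  0.63 -0.05] w 0.0117
turn units [ 0.004 -0.029 -0.003] rows>= 1.0 then shift below is in NEW axes
shift units (after turn) [0.143 0.054 4.135] (before turn) [0.133 0.052 4.135] j [ 1.14  0.24 -1.13  2.28  0.66  0.28  1.07]
top edge [(-0.035, np.float64(42.5)), (-0.025, np.float64(40.0)), (-0.015, np.float64(40.5)), (-0.005, np.float64(41.0)), (0.005, np.float64(41.5)), (0.015, np.float64(42.1)), (0.025, np.float64(42.4)), (0.035, np.float64(42.8))]
0.02 [-38.7  51.8]
0.025 [-38.9  51.7]
0.03 [-56.4  59.9]
0.035 [-56.5  59.8]
```

View pics/m10.png

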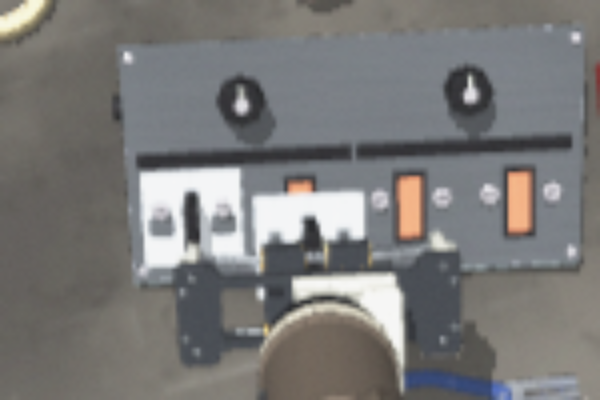

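```bash
python3 -m inch '{"delta_pos":[[0.07,0.03,0.3],[0.07,0.03,0.5],[0,0,0.6],[0,0,0.6],[0,0,0.6],[0,0,0.5],[0,0,0.4],[0,0,0.3],[0,0,0.2],[0,0,0.13],[0,0,0]],"angular":[[0,0,0],[0,0,0],[0,0,0],[0,0,0],[0,0,0],[0,0,0],[0,0,0],[0,0,0],[0,0,0],[0,0,0],[0,0,0]],"jaw":[1,1,1,1,1,1,1,1,1,1,1]}'
python3 - <<'E'
from h import *
plan(face(SEAT+.016,.044,.026),tool(180))
E
```

```text
time_s: 40.48
eef_pos: [0.5484, -0.0821, 0.0964]
orientation: [-0.024, 2.62, 0.006]
contact_force: [-0.6, 0.7, -1.9]
grip_width: 0.0117
t 40.48 p [ 0.5484 -0.0821  0.0964] F [-0.6  0.7 -1.9] M [ 0.09  0.65 -0.  ] w 0.0117
turn units [ 0.018 -0.025  0.04 ] rows>= 1.0 then shift below is in NEW axes
shift units (after turn) [ 0.002 -0.116  0.473] (before turn) [ 0.002 -0.117  0.473] j [ 0.59  0.39 -0.61  2.31  1.73  0.18 -0.03]
```

```bash
python3 -m inch '{"delta_pos":[[0,-0.06,0.1],[0,-0.06,0.15],[0,0,0.15],[0,0,0.08],[0,0,0]],"angular":[[0.02,-0.02,0.04],[0,0,0],[0,0,0],[0,0,0],[0,0,0]],"jaw":[1,1,1,1,1]}'
python3 - <<'E'
from h import *
plan(face(SEAT+.016,.044,.0165),tool(180))
E
```

```text
time_s: 40.9
eef_pos: [0.5539, -0.0865, 0.086]
orientation: [-0.015, 2.619, 0.004]
contact_force: [-0.6, 0.3, -2.1]
grip_width: 0.0118
t 40.9 p [ 0.5539 -0.0865  0.086 ] F [-0.6  0.3 -2.1] M [0.09 0.7  0.03] w 0.0118
turn units [-0.02  -0.008 -0.028] rows>= 1.0 then shift below is in NEW axes
shift units (after turn) [-0.016  0.065  0.382] (before turn) [-0.016  0.065  0.382] j [ 0.63  0.44 -0.66  2.31  1.82  0.22 -0.1 ]
```

```bash
python3 -m inch '{"delta_pos":[[0,0.04,0.08],[0,0,0.08],[0,0,0.08],[0,0,0.08],[0,0,0.04],[0,0,0]],"angular":[[-0.01,0,-0.02],[0,0,0],[0,0,0],[0,0,0],[0,0,0],[0,0,0]],"jaw":[1,1,1,1,1,1]}'
python3 - <<'E'
from h import *
plan(face(SEAT+.016,.044,.014),tool(180))
E
```

```text
time_s: 41.4
eef_pos: [0.5583, -0.0857, 0.0783]
orientation: [-0.017, 2.618, 0.004]
contact_force: [0.4, 0.3, -2.0]
grip_width: 0.0115
t 41.4 p [ 0.5583 -0.0857  0.0783] F [ 0.4  0.3 -2. ] M [0.08 0.65 0.03] w 0.0115
turn units [-0.015 -0.006 -0.013] rows>= 1.0 then shift below is in NEW axes
shift units (after turn) [-0.017  0.036  0.128] (before turn) [-0.017  0.036  0.128] j [ 0.64  0.47 -0.69  2.3   1.86  0.25 -0.13]
```

```bash
python3 -m inch '{"delta_pos":[[0,0.03,0.06],[0,0,0.05],[0,0,0.02],[0,0,0]],"angular":[[0,0,0],[0,0,0],[0,0,0],[0,0,0]],"jaw":[1,1,1,1]}'
python3 - <<'E'
from h import *
plan(face(SEAT,.044,.014),tool(180))
E
python3 -m inch '{"delta_pos":[[0.08,0,0],[0.1,0,0],[0.1,0,0],[0.1,0,0],[0.1,0,0],[0.08,0,0],[0,0,0]],"angular":[[0,0,0],[0,0,0],[0,0,0],[0,0,0],[0,0,0],[0,0,0],[0,0,0]],"jaw":[1,1,1,1,1,1,1]}'
python3 - <<'E'
from h import *
s=status.read_state();print('face F',s['contact_force']@Rc,'sl',(toface(s['eef_pos'])-[SEAT,.044,.014])*1000)
E
```

```text
time_s: 41.73
eef_pos: [0.5599, -0.0848, 0.0761]
orientation: [-0.018, 2.618, 0.003]
contact_force: [-4.9, -1.4, 6.7]
grip_width: 0.0114
t 41.73 p [ 0.5599 -0.0848  0.0761] F [-4.9 -1.4  6.7] M [0.11 0.79 0.  ] w 0.0114
turn units [-0.02   0.002 -0.005] rows>= 1.0 then shift below is in NEW axes
shift units (after turn) [0.631 0.002 0.019] (before turn) [0.631 0.001 0.019] j [ 0.64  0.48 -0.7   2.3   1.87  0.26 -0.14]
time_s: 42.32
eef_pos: [0.5492, -0.0851, 0.0699]
orientation: [-0.018, 2.615, 0.003]
contact_force: [-0.9, -0.7, 7.0]
grip_width: 0.0114
face F [ 2.69758852 -0.72770026  6.47565856] sl [ 3.44727036 -0.17449208  0.49448739]
```

```bash
python3 -m inch '{"delta_pos":[[0.05,0,-0.01],[0.05,0,-0.01],[0.05,0,0],[0,0,0]],"angular":[[0,0,0],[0,0,0],[0,0,0],[0,0,0]],"jaw":[1,1,1,1]}'
python3 - <<'E'
from h import *
s=status.read_state();print('face F',s['contact_force']@Rc,'sl',(toface(s['eef_pos'])-[SEAT,.044,.014])*1000)
E
python3 -m inch '{"delta_pos":[[0.05,0,0],[0.04,0,0],[0,0,0]],"angular":[[0,0,0],[0,0,0],[0,0,0]],"jaw":[1,1,1]}'
python3 - <<'E'
from h import *
s=status.read_state();print('face F',s['contact_force']@Rc,'sl',(toface(s['eef_pos'])-[SEAT,.044,.014])*1000)
E
```

```text
time_s: 42.65
eef_pos: [0.5452, -0.0851, 0.0679]
orientation: [-0.018, 2.617, 0.003]
contact_force: [3.6, -0.4, 1.4]
grip_width: 0.0114
face F [ 3.8363014  -0.47059534 -0.55896333] sl [-0.9610487  -0.13016005  0.70344633]
time_s: 42.9
eef_pos: [0.5451, -0.0852, 0.0679]
orientation: [-0.018, 2.614, 0.003]
contact_force: [8.1, 0.4, 3.5]
grip_width: 0.0113
face F [ 8.78063475  0.24298105 -0.99187015] sl [-1.12444864 -0.19888103  0.77029428]
```

```bash
sed -i 's/^SEAT=.*/SEAT=-.0437/' h.py; python3 -m inch '{"delta_pos":[[-0.05,0,0],[0,0,0],[0,0,0],[0,0,0],[0,0,0],[0,0,-0.3],[0,0,-0.6],[0,0,-0.9],[0,0,-0.9],[0,0,-0.9],[0,0,-0.9],[0,0,-0.6]],"angular":[[0,0,0],[0,0,0],[0,0,0],[0,0,0],[0,0,0],[0,0,0],[0,0,0],[0,0,0],[0,0,0],[0,0,0],[0,0,0],[0,0,0]],"jaw":[1,-0.3,-0.3,-0.3,-0.3,-0.3,-0.3,-0.3,-0.3,-0.3,-0.3,-0.3]}'
python3 - <<'E'
from h import *
im,d=cam('top','top11');cam('side','side11')
a=im[150:250,200:350];b=cv2.imread('pics/side11.png')[170:300,190:360]
cv2.imwrite('pics/m11.png',np.vstack([cv2.resize(a,(450,300)),cv2.resize(b,(450,300))]))
c=covers(im,box=(100,150,280,290));print(np.round(c,4))
plan([.5915,.274,.20],tool(185,False))
E
```

```text
time_s: 43.9
eef_pos: [0.4965, -0.0881, 0.1451]
orientation: [-0.015, 2.623, -0.004]
contact_force: [-0.7, -0.0, -0.5]
grip_width: 0.0596
[[ 5.56800e-01  6.40000e-03 -1.08830e+00  8.42006e+01  8.84931e+01]
 [ 5.91500e-01  2.75700e-01  5.07150e+00  8.39213e+01  8.22450e+01]]
t 44.0 p [ 0.4963 -0.0898  0.1459] F [ 1.5 -0.4 -0.7] M [ 0.04  0.4  -0.04] w 0.0597
turn units [-0.309  5.955 -0.894] rows>= 6.0 then shift below is in NEW axes
shift units (after turn) [-5.063 14.166 -2.163] (before turn) [-4.497 14.518 -0.016] j [ 0.87  0.25 -0.86  2.35  1.02  0.18  0.69]
```

View pics/m11.png

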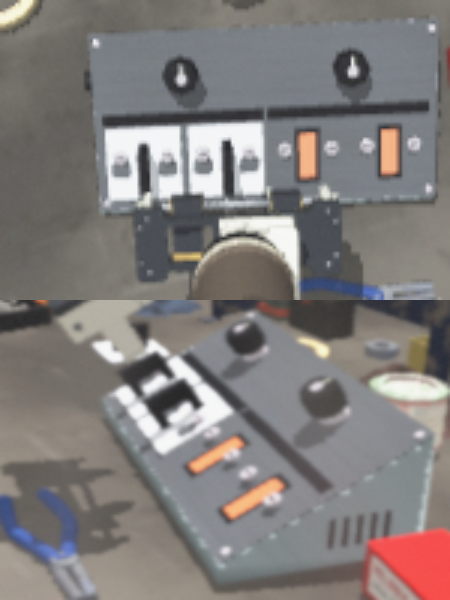

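```bash
python3 -m inch '{"delta_pos":[[0,0.1,-0.4],[0,0.3,-0.7],[0,0.6,-0.7],[-0.2,0.8,-0.4],[-0.3,0.9,0],[-0.3,0.9,0],[-0.3,0.9,0],[-0.3,0.9,0],[-0.3,0.9,0],[-0.3,0.9,0],[-0.3,0.9,0],[-0.3,0.9,0]],"angular":[[0,0,0],[0,0,0],[0,0,0],[0,0,0],[0,0,0],[0,0,0],[0,0,0],[0,0,0],[0,0,0],[0,0,0],[0,0,0],[0,0,0]],"jaw":[-0.3,-0.3,-0.3,-0.3,-0.3,-0.3,-0.3,-0.3,-0.3,-0.3,-0.3,-0.3]}'
python3 -m inch '{"delta_pos":[[-0.3,0.9,0],[-0.3,0.9,0],[-0.3,0.9,0],[-0.3,0.8,0.4],[-0.2,0.8,0.4],[0,0.5,0],[0,0.3,0],[0,0,0]],"angular":[[0,0,0],[0,0,0],[0,0,0],[0,0,0],[0,0,0],[0,0,0],[0,0,0],[0,0,0]],"jaw":[-0.3,-0.3,-0.3,-0.3,-0.3,-0.3,-0.3,-0.3]}'
python3 - <<'E'
from h import *
plan([.5915,.274,.18],tool(185,False))
E
```

```text
time_s: 45.0
eef_pos: [0.5258, 0.1377, 0.2235]
orientation: [-0.012, 2.619, -0.006]
contact_force: [-0.4, 0.2, -0.5]
grip_width: 0.0596
time_s: 45.67
eef_pos: [0.564, 0.2669, 0.2225]
orientation: [-0.016, 2.62, -0.002]
contact_force: [0.6, 0.2, 0.0]
grip_width: 0.0599
t 45.67 p [0.564  0.2669 0.2225] F [0.6 0.2 0. ] M [ 0.13  0.42 -0.03] w 0.0599
turn units [-0.28   5.973 -0.842] rows>= 6.0 then shift below is in NEW axes
shift units (after turn) [-1.121  0.187  1.698] (before turn) [-0.111  0.28   2.021] j [ 0.06  0.41 -1.    1.97  1.05  0.86  0.05]
```

```bash
python3 -m inch '{"delta_pos":[[0,0,0],[0,0,0],[0,0,0],[0,0,0],[0,0,0],[0,0,0],[0,0,0],[0,0,0],[-0.3,0,0.3],[-0.5,0.1,0.6],[-0.3,0.1,0.6],[0,0,0]],"angular":[[-0.035,0.747,-0.105],[-0.035,0.747,-0.105],[-0.035,0.747,-0.105],[-0.035,0.747,-0.105],[-0.035,0.747,-0.105],[-0.035,0.747,-0.105],[-0.035,0.747,-0.105],[-0.035,0.747,-0.105],[0,0,0],[0,0,0],[0,0,0],[0,0,0]],"jaw":[-0.3,-0.3,-0.3,-0.3,-0.3,-0.3,-0.3,-0.3,-0.3,-0.3,-0.3,-0.3]}'
python3 - <<'E'
from h import *
im,d=cam('top','top12');cam('side','side12');print(np.round(covers(im,box=(100,150,280,290)),4))
cv2.imwrite('pics/m12.png',np.hstack([cv2.resize(im[150:290,110:290],(450,350)),cv2.resize(cv2.imread('pics/side12.png')[120:260,150:290],(350,350))]))
plan([.5915,.274,.06],tool(185,False))
E
```

```text
time_s: 46.67
eef_pos: [0.5912, 0.2701, 0.1812]
orientation: [0.131, -3.136, 0.007]
contact_force: [-1.5, -0.6, -0.2]
grip_width: 0.0596
[]
t 46.77 p [0.5901 0.2714 0.1844] F [-0.4  0.4  0.1] M [ 0.16 -0.08  0.02] w 0.0597
turn units [-0.026 -0.026 -0.023] rows>= 1.0 then shift below is in NEW axes
shift units (after turn) [-0.064  0.097  4.976] (before turn) [-0.075  0.108  4.976] j [ 0.1   0.74 -1.06  1.5   0.66  1.29  0.62]
```

View pics/m12.png

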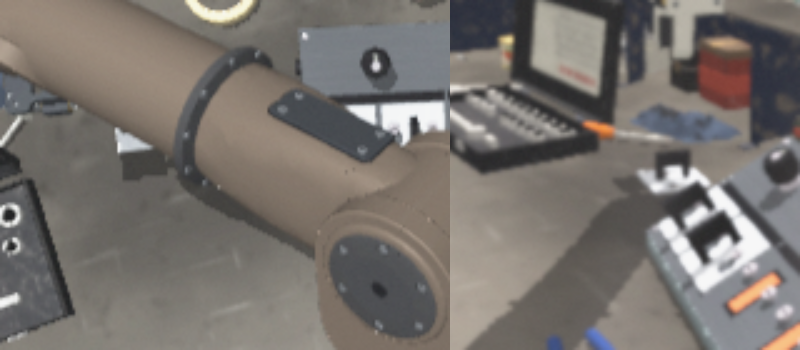

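```bash
python3 - <<'E'
from h import *
a=cv2.imread('pics/side11.png')[175:200,215:262].astype(int);b=cv2.imread('pics/side12.png')[175:200,215:262].astype(int)
def c(i):
    w=i.min(2)>170;v,u=np.nonzero(w);return w.sum(),u.mean(),v.mean()
print(c(a),c(b),abs(a-b).max(2).mean()); o=cv2.imread('pics/side0.png')[175:200,215:262].astype(int);print(c(o))
cv2.imwrite('pics/q.png',np.hstack([cv2.resize(x.astype(np.uint8),None,fx=8,fy=8) for x in(o,b)]))
E
```

```text
(np.int64(157), np.float64(26.751592356687897), np.float64(17.630573248407643)) (np.int64(194), np.float64(27.175257731958762), np.float64(16.891752577319586)) 27.40255319148936
(np.int64(226), np.float64(25.884955752212388), np.float64(16.588495575221238))
```

View pics/q.png

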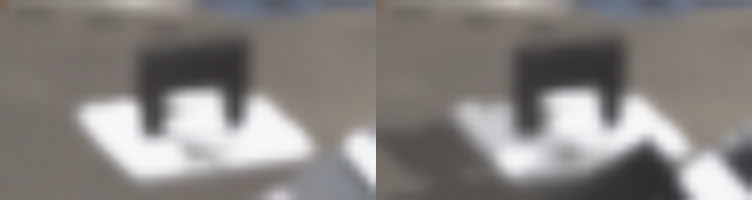

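```bash
python3 -m inch '{"delta_pos":[[-0.03,0.05,0.4],[-0.03,0.05,0.8],[0,0,0.8],[0,0,0.8],[0,0,0.8],[0,0,0.7],[0,0,0.5],[0,0,0.2],[0,0,0],[0,0,0]],"angular":[[-0.02,-0.02,-0.02],[0,0,0],[0,0,0],[0,0,0],[0,0,0],[0,0,0],[0,0,0],[0,0,0],[0,0,0],[0,0,0]],"jaw":[-0.3,-0.3,-0.3,-0.3,-0.3,-0.3,-0.3,-0.3,-0.3,-0.3]}'
python3 - <<'E'
from h import *
plan([.5915,.274,.015],tool(185,False))
E
```

```text
time_s: 47.6
eef_pos: [0.5922, 0.275, 0.0611]
orientation: [-0.137, 3.138, 0.002]
contact_force: [0.4, -0.3, 0.6]
grip_width: 0.0598
t 47.6 p [0.5922 0.275  0.0611] F [ 0.4 -0.3  0.6] M [ 0.11 -0.17 -0.04] w 0.0598
turn units [ 0.017  0.008 -0.003] rows>= 1.0 then shift below is in NEW axes
shift units (after turn) [ 0.03  -0.038  1.845] (before turn) [ 0.032 -0.04   1.845] j [ 0.06  0.86 -0.98  1.61  0.78  1.1   0.53]
```

```bash
python3 -m inch '{"delta_pos":[[0.03,-0.04,0.3],[0,0,0.5],[0,0,0.5],[0,0,0.3],[0,0,0.24],[0,0,0],[0,0,0]],"angular":[[0.02,0,0],[0,0,0],[0,0,0],[0,0,0],[0,0,0],[0,0,0],[0,0,0]],"jaw":[-0.3,-0.3,-0.3,-0.3,-0.3,-0.3,-0.3]}'
python3 - <<'E'
from h import *
plan([.5915,.274,.015],tool(185,False))
E
python3 -m inch '{"delta_pos":[[0,0,0],[0,0,0],[0,0,0],[0,0,0],[0,0,0],[0,0,0],[0,0,0],[0,0,0]],"angular":[[0,0,0],[0,0,0],[0,0,0],[0,0,0],[0,0,0],[0,0,0],[0,0,0],[0,0,0]],"jaw":[1,1,1,1,1,1,1,1]}' 50
python3 -m inch '{"delta_pos":[[0,0,-0.2],[0,0,-0.5],[0,0,-0.8],[0,0,-0.8],[0,0,-0.8],[0,0,-0.8],[0,0,-0.8],[0,0,-0.8],[0,0,-0.8],[0,0,-0.6],[0,0,-0.2],[0,0,0]],"angular":[[0,0,0],[0,0,0],[0,0,0],[0,0,0],[0,0,0],[0,0,0],[0,0,0],[0,0,0],[0,0,0],[0,0,0],[0,0,0],[0,0,0]],"jaw":[1,1,1,1,1,1,1,1,1,1,1,1]}'
python3 - <<'E'
from h import *
plan(face(SEAT+.016,-.044,.12),tool(180))
E
```

```text
time_s: 48.18
eef_pos: [0.5911, 0.2735, 0.0138]
orientation: [0.136, -3.138, 0.002]
contact_force: [0.1, 1.2, 0.1]
grip_width: 0.0595
t 48.18 p [0.5911 0.2735 0.0138] F [0.1 1.2 0.1] M [ 0.1  -0.16  0.02] w 0.0595
turn units [-0.011 -0.011 -0.004] rows>= 1.0 then shift below is in NEW axes
shift units (after turn) [-0.018  0.02  -0.047] (before turn) [-0.018  0.02  -0.047] j [ 0.04  0.91 -0.94  1.64  0.84  1.04  0.49]
time_s: 48.85
eef_pos: [0.5914, 0.2736, 0.0144]
orientation: [-0.136, 3.139, -0.001]
contact_force: [0.6, -0.5, 0.7]
grip_width: 0.0114
time_s: 49.85
eef_pos: [0.5917, 0.2742, 0.1935]
orientation: [-0.136, 3.137, 0.0]
contact_force: [-0.1, -1.1, -2.8]
grip_width: 0.0116
t 49.85 p [0.5917 0.2742 0.1935] F [-0.1 -1.1 -2.8] M [ 0.1  -0.11  0.02] w 0.0116
turn units [ 0.218 -5.973  0.807] rows>= 6.0 then shift below is in NEW axes
shift units (after turn) [  3.667 -17.86   -0.895] (before turn) [  4.902 -17.552   1.048] j [ 0.09  0.74 -1.07  1.49  0.66  1.31  0.62]
```

```bash
python3 -m inch '{"delta_pos":[[0.2,-0.3,-0.2],[0.4,-0.6,-0.2],[0.5,-0.8,-0.1],[0.5,-0.8,0],[0.5,-0.8,0],[0.5,-0.8,0],[0.5,-0.8,0],[0.5,-0.8,0],[0.5,-0.8,0],[0.4,-0.8,0],[0.4,-0.8,0],[0,-0.8,0]],"angular":[[0,0,0],[0,0,0],[0,0,0],[0,0,0],[0,0,0],[0,0,0],[0,0,0],[0,0,0],[0,0,0],[0,0,0],[0,0,0],[0,0,0]],"jaw":[1,1,1,1,1,1,1,1,1,1,1,1]}'
python3 -m inch '{"delta_pos":[[0,-0.8,0],[0,-0.8,0],[0,-0.8,0],[0,-0.8,0],[0,-0.8,0],[0,-0.8,0],[0,-0.8,0],[0,-0.8,0],[0,-0.8,0],[0,-0.6,0],[0,-0.3,0],[0,0,0]],"angular":[[0,0,0],[0,0,0],[0,0,0],[0,0,0],[0,0,0],[0,0,0],[0,0,0],[0,0,0],[0,0,0],[0,0,0],[0,0,0],[0,0,0]],"jaw":[1,1,1,1,1,1,1,1,1,1,1,1]}'
python3 - <<'E'
from h import *
plan(face(SEAT+.016,-.044,.12),tool(180))
E
```

```text
time_s: 50.85
eef_pos: [0.4856, 0.0395, 0.2034]
orientation: [0.137, -3.135, 0.004]
contact_force: [0.6, 0.5, -2.6]
grip_width: 0.0112
time_s: 51.85
eef_pos: [0.5052, -0.1625, 0.2036]
orientation: [0.131, -3.137, 0.001]
contact_force: [0.3, 0.2, -2.1]
grip_width: 0.0116
t 51.85 p [ 0.5052 -0.1625  0.2036] F [ 0.3  0.2 -2.1] M [ 0.12 -0.12 -0.03] w 0.0116
turn units [ 0.198 -6.021  0.773] rows>= 7.0 then shift below is in NEW axes
shift units (after turn) [ 0.648 -0.445  1.313] (before turn) [-0.067 -0.45   1.462] j [ 1.02  0.58 -1.19  1.77  0.57  1.2   1.32]
```

```bash
python3 -m inch '{"delta_pos":[[0,0,0],[0,0,0],[0,0,0],[0,0,0],[0,0,0],[0,0,0],[0,0,0],[0,0,0],[0,0,0],[0.3,-0.2,0],[0.3,-0.2,0],[0,0,0]],"angular":[[0.022,-0.67,0.086],[0.022,-0.67,0.086],[0.022,-0.67,0.086],[0.022,-0.67,0.086],[0.022,-0.67,0.086],[0.022,-0.67,0.086],[0.022,-0.67,0.086],[0.022,-0.67,0.086],[0.022,-0.67,0.086],[0,0,0],[0,0,0],[0,0,0]],"jaw":[1,1,1,1,1,1,1,1,1,1,1,1]}'
python3 - <<'E'
from h import *
plan(face(SEAT+.016,-.044,.06),tool(180))
im,d=cam('top','top13');X,P,o=inhand(im)
X=X[X[:,0]>.015]
print('top edge',[ (round(float(y),3),round(X[abs(X[:,1]-y)<.004,0].max()*1000,1)) for y in np.arange(-.035,.036,.01)])
cv2.imwrite('pics/m13.png',cv2.resize(im[150:250,220:370],None,fx=4,fy=4))
E
```

```text
time_s: 52.85
eef_pos: [0.4912, -0.1714, 0.1956]
orientation: [-0.022, 2.62, 0.007]
contact_force: [0.2, -0.6, -3.9]
grip_width: 0.0116
t 52.85 p [ 0.4912 -0.1714  0.1956] F [ 0.2 -0.6 -3.9] M [ 0.02  0.72 -0.02] w 0.0116
turn units [ 0.018 -0.021  0.019] rows>= 1.0 then shift below is in NEW axes
shift units (after turn) [ 1.000e-03 -9.900e-02  3.719e+00] (before turn) [-0.006 -0.105  3.719] j [ 1.44  0.32 -1.24  2.22  0.46  0.34  1.48]
top edge [(-0.035, np.float64(40.3)), (-0.025, np.float64(40.9)), (-0.015, np.float64(47.5)), (-0.005, np.float64(47.8)), (0.005, np.float64(39.4)), (0.015, np.float64(40.0)), (0.025, np.float64(40.4)), (0.035, np.float64(50.0))]
```

View pics/m13.png

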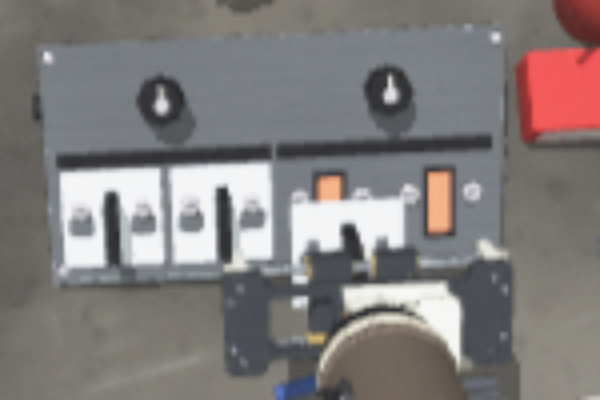

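```bash
python3 -m inch '{"delta_pos":[[0,-0.05,0.3],[0,-0.05,0.5],[0,0,0.6],[0,0,0.6],[0,0,0.5],[0,0,0.5],[0,0,0.4],[0,0,0.3],[0,0,0],[0,0,0]],"angular":[[0.02,-0.02,0.02],[0,0,0],[0,0,0],[0,0,0],[0,0,0],[0,0,0],[0,0,0],[0,0,0],[0,0,0],[0,0,0]],"jaw":[1,1,1,1,1,1,1,1,1,1]}'
python3 - <<'E'
from h import *
plan(face(SEAT+.017,-.044,.030),tool(180))
E
```

```text
time_s: 53.73
eef_pos: [0.5409, -0.1716, 0.1171]
orientation: [-0.023, 2.614, 0.006]
contact_force: [-0.3, -0.1, -3.0]
grip_width: 0.0119
t 53.73 p [ 0.5409 -0.1716  0.1171] F [-0.3 -0.1 -3. ] M [0.1  0.8  0.02] w 0.0119
turn units [0.013 0.045 0.026] rows>= 1.0 then shift below is in NEW axes
shift units (after turn) [ 0.11  -0.06   1.205] (before turn) [ 0.115 -0.061  1.204] j [ 0.89  0.4  -0.7   2.24  0.92  0.12  1.  ]
```

```bash
python3 -m inch '{"delta_pos":[[0.05,-0.03,0.2],[0.05,-0.03,0.3],[0,0,0.3],[0,0,0.2],[0,0,0.15],[0,0,0],[0,0,0]],"angular":[[0.01,0.04,0.02],[0,0,0],[0,0,0],[0,0,0],[0,0,0],[0,0,0],[0,0,0]],"jaw":[1,1,1,1,1,1,1]}'
python3 - <<'E'
from h import *
plan(face(SEAT+.017,-.044,.022),tool(180))
E
```

```text
time_s: 54.32
eef_pos: [0.5526, -0.174, 0.0915]
orientation: [-0.017, 2.617, 0.004]
contact_force: [-0.2, -0.3, -2.3]
grip_width: 0.0114
t 54.32 p [ 0.5526 -0.174   0.0915] F [-0.2 -0.3 -2.3] M [ 0.06  0.79 -0.02] w 0.0114
turn units [-0.015  0.015 -0.012] rows>= 1.0 then shift below is in NEW axes
shift units (after turn) [0.001 0.041 0.405] (before turn) [0.002 0.042 0.405] j [ 0.85  0.46 -0.67  2.24  1.44  0.12  0.49]
```

```bash
python3 -m inch '{"delta_pos":[[0,0.04,0.12],[0,0,0.12],[0,0,0.1],[0,0,0.1],[0,0,0],[0,0,0]],"angular":[[-0.01,0.01,-0.01],[0,0,0],[0,0,0],[0,0,0],[0,0,0],[0,0,0]],"jaw":[1,1,1,1,1,1]}'
python3 - <<'E'
from h import *
plan(face(SEAT+.017,-.044,.014),tool(180))
E
```

```text
time_s: 54.82
eef_pos: [0.5578, -0.1729, 0.082]
orientation: [-0.019, 2.618, 0.005]
contact_force: [-0.0, 0.2, -4.1]
grip_width: 0.0118
t 54.82 p [ 0.5578 -0.1729  0.082 ] F [-0.   0.2 -4.1] M [0.09 0.68 0.04] w 0.0118
turn units [-0.005  0.005 -0.004] rows>= 1.0 then shift below is in NEW axes
shift units (after turn) [-0.007  0.003  0.29 ] (before turn) [-0.007  0.004  0.29 ] j [ 0.84  0.49 -0.68  2.24  1.59  0.14  0.34]
```

```bash
python3 -m inch '{"delta_pos":[[0,0,0.08],[0,0,0.08],[0,0,0.06],[0,0,0.04],[0,0,0]],"angular":[[0,0,0],[0,0,0],[0,0,0],[0,0,0],[0,0,0]],"jaw":[1,1,1,1,1]}'
python3 - <<'E'
from h import *
s=status.read_state();print('face F',s['contact_force']@Rc,'sl',(toface(s['eef_pos'])-[SEAT,-.044,.014])*1000)
E
```

```text
time_s: 55.23
eef_pos: [0.561, -0.1726, 0.0757]
orientation: [-0.019, 2.618, 0.005]
contact_force: [-0.1, -0.1, -2.6]
grip_width: 0.0116
face F [-1.39925044 -0.0612515  -2.25171527] sl [16.49218456  0.17286844  0.23482509]
```

Heads have passed through the openings. Sliding down now.

```bash
python3 -m inch '{"delta_pos":[[0.08,0,0.01],[0.1,0,0],[0.1,0,0],[0.1,0,0],[0.1,0,0],[0.08,0,0],[0,0,0]],"angular":[[0,0,0],[0,0,0],[0,0,0],[0,0,0],[0,0,0],[0,0,0],[0,0,0]],"jaw":[1,1,1,1,1,1,1]}'
python3 - <<'E'
from h import *
s=status.read_state();print('face F',s['contact_force']@Rc,'sl',(toface(s['eef_pos'])-[SEAT,-.044,.014])*1000)
E
python3 -m inch '{"delta_pos":[[0.04,0,0],[0.04,0,0],[0,0,0]],"angular":[[0,0,0],[0,0,0],[0,0,0]],"jaw":[1,1,1]}'
python3 - <<'E'
from h import *
s=status.read_state();print('face F',s['contact_force']@Rc,'sl',(toface(s['eef_pos'])-[SEAT,-.044,.014])*1000)
E
```

```text
time_s: 55.82
eef_pos: [0.5483, -0.1729, 0.0683]
orientation: [-0.019, 2.619, 0.005]
contact_force: [-0.4, 0.5, -3.0]
grip_width: 0.0113
face F [-1.85362023  0.50012817 -2.34053516] sl [1.78780317 0.03660778 0.17596809]
time_s: 56.07
eef_pos: [0.5472, -0.1729, 0.0677]
orientation: [-0.019, 2.618, 0.005]
contact_force: [-0.4, 0.6, -2.2]
grip_width: 0.0113
face F [-1.39949805  0.57410359 -1.72381576] sl [0.45406545 0.11710586 0.19808148]
```

```bash
python3 -m inch '{"delta_pos":[[0.04,0,0],[0.04,0,0],[0,0,0]],"angular":[[0,0,0],[0,0,0],[0,0,0]],"jaw":[1,1,1]}'
python3 - <<'E'
from h import *
s=status.read_state();print('face F',s['contact_force']@Rc,'sl',(toface(s['eef_pos'])-[SEAT,-.044,.014])*1000)
E
python3 -m inch '{"delta_pos":[[0.04,0,0],[0.04,0,0],[0,0,0]],"angular":[[0,0,0],[0,0,0],[0,0,0]],"jaw":[1,1,1]}'
python3 - <<'E'
from h import *
s=status.read_state();print('face F',s['contact_force']@Rc,'sl',(toface(s['eef_pos'])-[SEAT,-.044,.014])*1000)
E
```

```text
time_s: 56.32
eef_pos: [0.5465, -0.1728, 0.0674]
orientation: [-0.02, 2.616, 0.005]
contact_force: [3.7, 0.2, -2.0]
grip_width: 0.0114
face F [ 2.2289628   0.16604415 -3.56196138] sl [-0.22495662  0.16206475  0.2604361 ]
time_s: 56.57
eef_pos: [0.5463, -0.1729, 0.0672]
orientation: [-0.021, 2.614, 0.005]
contact_force: [7.7, -0.4, -2.3]
grip_width: 0.0117
face F [ 5.49824202 -0.47747234 -5.86376814] sl [-0.5312721   0.13485491  0.27420094]
```

```bash
python3 -m inch '{"delta_pos":[[0.04,0,0.02],[0.04,0,0],[0,0,0]],"angular":[[0,0,0],[0,0,0],[0,0,0]],"jaw":[1,1,1]}'
python3 - <<'E'
from h import *
s=status.read_state();print('face F',s['contact_force']@Rc,'sl',(toface(s['eef_pos'])-[SEAT,-.044,.014])*1000)
E
python3 -m inch '{"delta_pos":[[-0.08,0,0],[0,0,0],[0,0,0],[0,0,0],[0,0,0],[0,0,-0.3],[0,0,-0.6],[0,0,-0.9],[0,0,-0.9],[0,0,-0.9],[0,0,-0.9],[0,0,-0.6]],"angular":[[0,0,0],[0,0,0],[0,0,0],[0,0,0],[0,0,0],[0,0,0],[0,0,0],[0,0,0],[0,0,0],[0,0,0],[0,0,0],[0,0,0]],"jaw":[1,-0.3,-0.3,-0.3,-0.3,-0.3,-0.3,-0.3,-0.3,-0.3,-0.3,-0.3]}'
python3 - <<'E'
from h import *
im,d=cam('top','top14');cam('side','side14')
a=im[150:250,200:350];b=cv2.imread('pics/side14.png')[170:300,190:360]
cv2.imwrite('pics/m14.png',np.vstack([cv2.resize(a,(450,300)),cv2.resize(b,(450,300))]))
plan(face(.06,-.088,.12),tool(180))
E
```

```text
time_s: 56.82
eef_pos: [0.5462, -0.1728, 0.067]
orientation: [-0.022, 2.611, 0.004]
contact_force: [10.1, 0.1, 5.1]
grip_width: 0.0115
face F [11.26213523 -0.05302218 -0.65112563] sl [-0.71433257  0.18188292  0.065929  ]
time_s: 57.82
eef_pos: [0.4925, -0.175, 0.1528]
orientation: [-0.017, 2.62, 0.0]
contact_force: [0.2, -0.2, -0.3]
grip_width: 0.0598
t 57.92 p [ 0.4927 -0.1769  0.1532] F [ 0.3 -0.7  0.5] M [ 0.12  0.43 -0.06] w 0.0597
turn units [-0.071 -0.004 -0.044] rows>= 1.0 then shift below is in NEW axes
shift units (after turn) [-4.309 -1.638 -0.18 ] (before turn) [-4.315 -1.622 -0.171] j [ 1.34  0.41 -1.18  2.27  0.93  0.29  1.03]
```

View pics/m14.png

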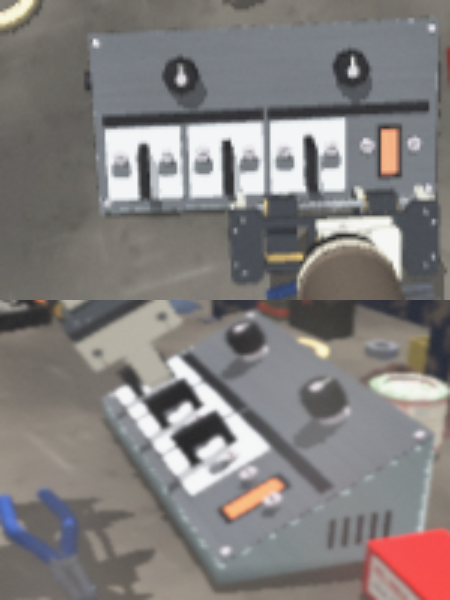

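```bash
python3 -m inch '{"delta_pos":[[-0.2,-0.1,-0.1],[-0.5,-0.2,-0.1],[-0.6,-0.25,0],[-0.6,-0.25,0],[-0.6,-0.25,0],[-0.6,-0.25,0],[-0.6,-0.2,0],[-0.4,-0.12,0],[-0.2,0,0],[0,0,0],[0,0,0]],"angular":[[-0.07,0,-0.04],[0,0,0],[0,0,0],[0,0,0],[0,0,0],[0,0,0],[0,0,0],[0,0,0],[0,0,0],[0,0,0],[0,0,0]],"jaw":[-0.2,-0.2,-0.2,-0.2,-0.2,-0.2,-0.2,-0.2,-0.2,-0.2,-0.2]}'
python3 - <<'E'
from h import *
plan(face(.06,-.088,.06),tool(180))
E
```

```text
time_s: 58.83
eef_pos: [0.5847, -0.2139, 0.2094]
orientation: [-0.024, 2.62, 0.007]
contact_force: [-0.2, -0.2, -0.2]
grip_width: 0.0554
t 58.83 p [ 0.5847 -0.2139  0.2094] F [-0.2 -0.2 -0.2] M [0.09 0.45 0.04] w 0.0554
turn units [ 0.026 -0.021  0.031] rows>= 1.0 then shift below is in NEW axes
shift units (after turn) [-0.017 -0.103  2.337] (before turn) [-0.021 -0.108  2.337] j [ 1.29  0.52 -1.23  1.99  0.76  0.53  1.25]
```

```bash
python3 -m inch '{"delta_pos":[[0,-0.05,0.2],[0.02,-0.05,0.4],[0.02,0,0.5],[0,0,0.5],[0,0,0.4],[0,0,0.2],[0,0,0],[0,0,0]],"angular":[[0.02,-0.02,0.03],[0,0,0],[0,0,0],[0,0,0],[0,0,0],[0,0,0],[0,0,0],[0,0,0]],"jaw":[-0.2,-0.2,-0.2,-0.2,-0.2,-0.2,-0.2,-0.2]}'
python3 - <<'E'
from h import *
plan(face(.0585,-.088,.015),tool(180))
E
```

```text
time_s: 59.5
eef_pos: [0.6114, -0.2163, 0.162]
orientation: [-0.019, 2.618, 0.006]
contact_force: [0.5, -0.3, 0.4]
grip_width: 0.0546
t 59.5 p [ 0.6114 -0.2163  0.162 ] F [ 0.5 -0.3  0.4] M [ 0.12  0.43 -0.01] w 0.0546
turn units [ 0.003  0.005 -0.003] rows>= 1.0 then shift below is in NEW axes
shift units (after turn) [0.02  0.011 1.963] (before turn) [0.02  0.01  1.963] j [ 1.14  0.57 -1.06  2.    0.88  0.44  1.13]
```

```bash
python3 -m inch '{"delta_pos":[[0.02,0,0.3],[0,0,0.4],[0,0,0.4],[0,0,0.4],[0,0,0.3],[0,0,0.16],[0,0,0]],"angular":[[0,0,0],[0,0,0],[0,0,0],[0,0,0],[0,0,0],[0,0,0],[0,0,0]],"jaw":[-0.2,-0.2,-0.2,-0.2,-0.2,-0.2,-0.2]}'
python3 -m inch '{"delta_pos":[[0,0,0],[0,0,0],[0,0,0],[0,0,0],[0,0,0],[0,0,0],[0,0,0],[0,0,0],[0,0,0],[0,0,0]],"angular":[[0,0,0],[0,0,0],[0,0,0],[0,0,0],[0,0,0],[0,0,0.5],[0,0,0.5],[0,0,0.5],[0,0,0.5],[0,0,0.5]],"jaw":[1,1,1,1,1,1,1,1,1,1]}' 25
python3 - <<'E'
from h import *
plan(face(.0585,-.088,.015),tool(168))
E
```

```text
time_s: 60.08
eef_pos: [0.6359, -0.2161, 0.119]
orientation: [-0.019, 2.617, 0.006]
contact_force: [0.6, -0.1, -0.6]
grip_width: 0.0553
time_s: 60.92
eef_pos: [0.6359, -0.2155, 0.12]
orientation: [0.268, 2.605, 0.083]
contact_force: [-2.7, 3.2, 3.5]
grip_width: 0.0335
t 60.92 p [ 0.6359 -0.2155  0.12  ] F [-2.7  3.2  3.5] M [0.6  0.54 0.44] w 0.0335
turn units [ 0.012  0.015 -0.121] rows>= 1.0 then shift below is in NEW axes
shift units (after turn) [ 0.027 -0.014  0.018] (before turn) [ 0.027 -0.015  0.018] j [ 0.97  0.59 -0.86  1.99  0.94  0.33  0.84]
```

```bash
python3 -m inch '{"delta_pos":[[0,0,0],[0,0,0],[0,0,0],[0,0,0],[0,0,0],[0,0,0],[0,0,0],[0,0,0],[0,0,0],[0,0,0],[0,0,0],[0,0,0]],"angular":[[0,0,0.8],[0,0,0.8],[0,0,0.8],[0,0,0.8],[0,0,0.8],[0,0,0.8],[0,0,0.8],[0,0,0.8],[0,0,0.8],[0,0,0.8],[0,0,0.8],[0,0,0.8]],"jaw":[1,1,1,1,1,1,1,1,1,1,1,1]}'
python3 -m inch '{"delta_pos":[[0,0,0],[0,0,0],[0,0,0],[0,0,0],[0,0,0],[0,0,0],[0,0,0],[0,0,0],[0,0,0],[0,0,0],[0,0,0],[0,0,0]],"angular":[[0,0,0.8],[0,0,0.8],[0,0,0.8],[0,0,0.8],[0,0,0.8],[0,0,0.8],[0,0,0.8],[0,0,0.8],[0,0,0.8],[0,0,0.8],[0,0,0.8],[0,0,0]],"jaw":[1,1,1,1,1,1,1,1,1,1,1,1]}'
python3 - <<'E'
from h import *
plan(face(.0585,-.088,.015),tool(75.5))
E
```

```text
time_s: 61.92
eef_pos: [0.636, -0.2155, 0.12]
orientation: [1.33, 2.312, 0.367]
contact_force: [-2.2, 1.7, 2.7]
grip_width: 0.0335
time_s: 62.92
eef_pos: [0.6359, -0.2155, 0.12]
orientation: [2.176, 1.705, 0.591]
contact_force: [-3.5, 2.2, 5.1]
grip_width: 0.0331
t 62.92 p [ 0.6359 -0.2155  0.12  ] F [-3.5  2.2  5.1] M [0.67 0.73 0.33] w 0.0331
turn units [ 0.011 -0.01  -0.034] rows>= 1.0 then shift below is in NEW axes
shift units (after turn) [-0.015 -0.025  0.017] (before turn) [-0.015 -0.025  0.017] j [ 0.74  0.49 -0.52  2.01  0.34  0.2  -0.23]
```

```bash
python3 -m inch '{"delta_pos":[[0,0,0],[0,0,0],[0,0,0],[0,0,0],[0,0,0],[0,0,0],[0,0,0],[0,0,0],[0,0,0]],"angular":[[0,0,0.8],[0,0,0.8],[0,0,0.8],[0,0,0.8],[0,0,0.8],[0,0,0.8],[0,0,0.8],[0,0,0.8],[0,0,0]],"jaw":[1,1,1,1,1,1,1,1,1]}'
python3 - <<'E'
from h import *
plan(face(.0585,-.088,.015),tool(43.5))
E
python3 -m inch '{"delta_pos":[[0,0,0],[0,0,0],[0,0,0],[0,0,0],[0,0,0]],"angular":[[0,0,0.4],[0,0,0.4],[0,0,0.4],[0,0,0],[0,0,0]],"jaw":[1,1,1,1,1]}'
python3 - <<'E'
from h import *
plan(face(.0585,-.088,.015),tool(37.5))
E
```

```text
time_s: 63.67
eef_pos: [0.6359, -0.2155, 0.1199]
orientation: [2.654, 1.08, 0.717]
contact_force: [-4.2, 3.5, 6.5]
grip_width: 0.0334
t 63.67 p [ 0.6359 -0.2155  0.1199] F [-4.2  3.5  6.5] M [0.71 0.71 0.31] w 0.0334
turn units [ 0.002 -0.014 -0.011] rows>= 1.0 then shift below is in NEW axes
shift units (after turn) [-0.025 -0.013  0.016] (before turn) [-0.025 -0.013  0.016] j [ 0.67  0.47 -0.43  2.02  0.1   0.19 -0.56]
time_s: 64.08
eef_pos: [0.6352, -0.2161, 0.1196]
orientation: [2.724, 0.954, 0.733]
contact_force: [-6.8, 1.4, 5.8]
grip_width: 0.0335
t 64.08 p [ 0.6352 -0.2161  0.1196] F [-6.8  1.4  5.8] M [0.13 1.08 0.67] w 0.0335
turn units [-0.001 -0.     0.051] rows>= 1.0 then shift below is in NEW axes
shift units (after turn) [ 0.013 -0.011  0.017] (before turn) [ 0.013 -0.011  0.017] j [ 0.66  0.47 -0.41  2.02  0.05  0.19 -0.61]
```

```bash
python3 -m inch '{"delta_pos":[[0,0,0],[0,0,0],[0,0,0],[0,0,0],[0,0,0]],"angular":[[0,0,0.5],[0,0,0.5],[0,0,0.5],[0,0,0],[0,0,0]],"jaw":[1,1,1,1,1]}'
python3 - <<'E'
from h import *
plan(face(.0585,-.088,.015),tool(30))
E
python3 -m inch '{"delta_pos":[[0,0,0],[0,0,0],[0,0,0],[0,0,0],[0,0,-0.3],[0,0,-0.6],[0,0,-0.8],[0,0,-0.8],[0,0,-0.8],[0,0,-0.5],[0,0,0]],"angular":[[0,0,0],[0,0,0],[0,0,0],[0,0,0],[0,0,0],[0,0,0],[0,0,0],[0,0,0],[0,0,0],[0,0,0],[0,0,0]],"jaw":[-0.2,-0.2,-0.2,-0.2,-0.2,-0.2,-0.2,-0.2,-0.2,-0.2,-0.2]}'
python3 - <<'E'
from h import *
im,d=cam('top','top15');cam('side','side15')
a=im[150:250,200:350];b=cv2.imread('pics/side15.png')[170:300,190:360]
cv2.imwrite('pics/m15.png',np.vstack([cv2.resize(a,(450,300)),cv2.resize(b,(450,300))]))
plan(face(.0585,.088,.11),tool(163))
E
```

```text
time_s: 64.5
eef_pos: [0.6346, -0.2164, 0.1191]
orientation: [2.808, 0.78, 0.754]
contact_force: [-6.7, 0.6, 5.1]
grip_width: 0.0333
t 64.5 p [ 0.6346 -0.2164  0.1191] F [-6.7  0.6  5.1] M [0.06 1.36 0.48] w 0.0333
turn units [-0.007  0.012  0.042] rows>= 1.0 then shift below is in NEW axes
shift units (after turn) [ 0.044 -0.007  0.013] (before turn) [ 0.044 -0.007  0.013] j [ 0.64  0.47 -0.39  2.02 -0.    0.19 -0.69]
time_s: 65.42
eef_pos: [0.5883, -0.2179, 0.2047]
orientation: [2.806, 0.773, 0.76]
contact_force: [0.5, -0.5, -0.1]
grip_width: 0.0553
t 65.52 p [ 0.5883 -0.2175  0.2022] F [ 0.6  0.5 -0.1] M [-0.04  0.57  0.  ] w 0.055
turn units [ 2.5000e-02  1.8000e-02 -2.6608e+01] rows>= 27.0 then shift below is in NEW axes
shift units (after turn) [2.094 6.766 0.018] (before turn) [ 3.516 -6.148  0.011] j [ 0.81  0.3  -0.52  2.03 -0.08  0.36 -0.62]
```

View pics/m15.png

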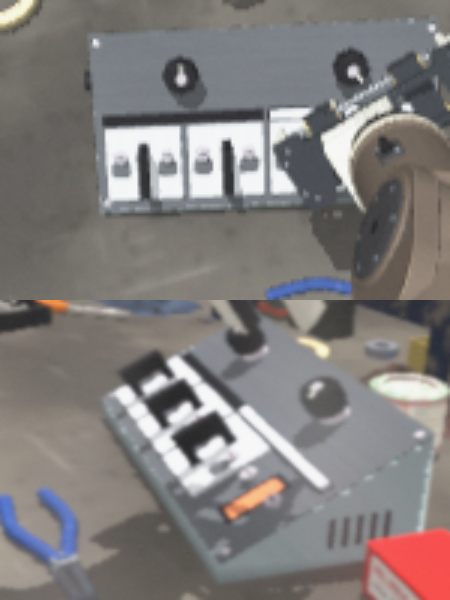

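```bash
python3 -m inch '{"delta_pos":[[0.15,-0.25,0],[0.3,-0.5,0],[0.45,-0.8,0],[0.45,-0.8,0],[0.45,-0.8,0],[0.45,-0.8,0],[0.45,-0.8,0],[0.45,-0.8,0],[0.3,-0.5,0],[0.07,-0.1,0],[0,0,0]],"angular":[[0,0,0],[0,0,0],[0,0,0],[0,0,0],[0,0,0],[0,0,0],[0,0,0],[0,0,0],[0,0,0],[0,0,0],[0,0,0]],"jaw":[-0.2,-0.2,-0.2,-0.2,-0.2,-0.2,-0.2,-0.2,-0.2,-0.2,-0.2]}'
python3 -m inch '{"delta_pos":[[0,0,0],[0,0,0],[0,0,0],[0,0,0],[0,0,0],[0,0,0],[0,0,0],[0,0,0],[0,0,0],[0,0,0],[0,0,0],[0,0,0]],"angular":[[0,0,-1],[0,0,-1],[0,0,-1],[0,0,-1],[0,0,-1],[0,0,-1],[0,0,-1],[0,0,-1],[0,0,-1],[0,0,-1],[0,0,-1],[0,0,-1]],"jaw":[-0.2,-0.2,-0.2,-0.2,-0.2,-0.2,-0.2,-0.2,-0.2,-0.2,-0.2,-0.2]}'
python3 -m inch '{"delta_pos":[[0,0,0],[0,0,0],[0,0,0],[0,0,0],[0,0,0],[0,0,0],[0,0,0],[0,0,0],[0,0,0],[0,0,0],[0,0,0],[0,0,0]],"angular":[[0,0,-1],[0,0,-1],[0,0,-1],[0,0,-1],[0,0,-1],[0,0,-1],[0,0,-1],[0,0,-1],[0,0,-1],[0,0,-1],[0,0,-1],[0,0,0]],"jaw":[-0.2,-0.2,-0.2,-0.2,-0.2,-0.2,-0.2,-0.2,-0.2,-0.2,-0.2,-0.2]}'
python3 - <<'E'
from h import *
plan(face(.0585,.088,.06),tool(163))
E
```

```text
time_s: 66.43
eef_pos: [0.5851, -0.0375, 0.2008]
orientation: [2.81, 0.78, 0.757]
contact_force: [-0.1, -0.3, 0.8]
grip_width: 0.0553
time_s: 67.43
eef_pos: [0.5851, -0.0414, 0.2009]
orientation: [1.912, 1.944, 0.519]
contact_force: [0.3, -0.1, 0.6]
grip_width: 0.055
time_s: 68.43
eef_pos: [0.585, -0.0414, 0.2009]
orientation: [0.772, 2.519, 0.216]
contact_force: [-0.2, 0.5, 0.3]
grip_width: 0.0552
t 68.43 p [ 0.585  -0.0414  0.2009] F [-0.2  0.5  0.3] M [0.02 0.45 0.03] w 0.0552
turn units [-5.000e-03  3.000e-03 -3.584e+00] rows>= 4.0 then shift below is in NEW axes
shift units (after turn) [-0.014  0.047  1.988] (before turn) [0.002 0.05  1.988] j [ 0.62  0.25 -0.74  2.13  0.61  0.35  0.39]
```

```bash
python3 -m inch '{"delta_pos":[[0,0,0],[0,0,0],[0,0.04,0.4],[0,0,0.5],[0,0,0.5],[0,0,0.4],[0,0,0.2],[0,0,0]],"angular":[[0,0,-1],[0,0,-1],[0,0,0],[0,0,0],[0,0,0],[0,0,0],[0,0,0],[0,0,0]],"jaw":[-0.2,-0.2,-0.2,-0.2,-0.2,-0.2,-0.2,-0.2]}'
python3 - <<'E'
from h import *
plan(face(.0585,.088,.015),tool(155))
E
```

```text
time_s: 69.1
eef_pos: [0.6104, -0.0391, 0.1572]
orientation: [0.554, 2.569, 0.158]
contact_force: [-0.1, 0.1, 0.3]
grip_width: 0.0549
t 69.1 p [ 0.6104 -0.0391  0.1572] F [-0.1  0.1  0.3] M [0.05 0.44 0.07] w 0.0549
turn units [-0.003 -0.009 -0.037] rows>= 1.0 then shift below is in NEW axes
shift units (after turn) [-0.034 -0.026  1.766] (before turn) [-0.035 -0.025  1.766] j [ 0.46  0.34 -0.59  2.14  0.85  0.28  0.31]
```

```bash
python3 -m inch '{"delta_pos":[[-0.03,-0.03,0.3],[0,0,0.4],[0,0,0.4],[0,0,0.3],[0,0,0.25],[0,0,0.1],[0,0,0]],"angular":[[0,0,0],[0,0,0],[0,0,0],[0,0,0],[0,0,0],[0,0,0],[0,0,0]],"jaw":[-0.2,-0.2,-0.2,-0.2,-0.2,-0.2,-0.2]}'
python3 -m inch '{"delta_pos":[[0,0,0],[0,0,0],[0,0,0],[0,0,0],[0,0,0],[0,0,0],[0,0,0],[0,0,0],[0,0,0],[0,0,0]],"angular":[[0,0,0],[0,0,0],[0,0,0],[0,0,0],[0,0,0],[0,0,0.5],[0,0,0.5],[0,0,0.5],[0,0,0.5],[0,0,0.5]],"jaw":[1,1,1,1,1,1,1,1,1,1]}' 25
python3 - <<'E'
from h import *
plan(face(.0585,.088,.015),tool(142.5))
E
```

```text
time_s: 69.68
eef_pos: [0.6328, -0.0395, 0.1207]
orientation: [0.552, 2.568, 0.158]
contact_force: [-0.4, -0.8, 0.3]
grip_width: 0.0552
time_s: 70.52
eef_pos: [0.6329, -0.0395, 0.1212]
orientation: [0.832, 2.501, 0.233]
contact_force: [-2.2, -0.9, 3.1]
grip_width: 0.0335
t 70.52 p [ 0.6329 -0.0395  0.1212] F [-2.2 -0.9  3.1] M [-0.14  0.55 -0.01] w 0.0335
turn units [ 0.006  0.017 -0.031] rows>= 1.0 then shift below is in NEW axes
shift units (after turn) [ 0.025 -0.03   0.069] (before turn) [ 0.025 -0.03   0.069] j [ 0.26  0.4  -0.36  2.14  0.99  0.18 -0.05]
```

```bash
python3 -m inch '{"delta_pos":[[0,0,0],[0,0,0],[0,0,0],[0,0,0],[0,0,0],[0,0,0],[0,0,0],[0,0,0],[0,0,0],[0,0,0],[0,0,0],[0,0,0]],"angular":[[0,0,0.8],[0,0,0.8],[0,0,0.8],[0,0,0.8],[0,0,0.8],[0,0,0.8],[0,0,0.8],[0,0,0.8],[0,0,0.8],[0,0,0.8],[0,0,0.8],[0,0,0.8]],"jaw":[1,1,1,1,1,1,1,1,1,1,1,1]}'
python3 -m inch '{"delta_pos":[[0,0,0],[0,0,0],[0,0,0],[0,0,0],[0,0,0],[0,0,0],[0,0,0],[0,0,0],[0,0,0],[0,0,0],[0,0,0],[0,0,0]],"angular":[[0,0,0.8],[0,0,0.8],[0,0,0.8],[0,0,0.8],[0,0,0.8],[0,0,0.8],[0,0,0.8],[0,0,0.8],[0,0,0.8],[0,0,0.8],[0,0,0.8],[0,0,0]],"jaw":[1,1,1,1,1,1,1,1,1,1,1,1]}'
python3 - <<'E'
from h import *
plan(face(.0585,.088,.015),tool(50.5))
E
```

```text
time_s: 71.52
eef_pos: [0.6328, -0.0396, 0.1211]
orientation: [1.833, 2.004, 0.5]
contact_force: [-2.9, -1.1, 4.1]
grip_width: 0.0334
time_s: 72.52
eef_pos: [0.6327, -0.0396, 0.121]
orientation: [2.563, 1.225, 0.693]
contact_force: [-3.8, 0.7, 4.6]
grip_width: 0.0334
t 72.52 p [ 0.6327 -0.0396  0.121 ] F [-3.8  0.7  4.6] M [-0.15  0.76 -0.16] w 0.0334
turn units [ 0.013 -0.003 -0.048] rows>= 1.0 then shift below is in NEW axes
shift units (after turn) [-0.022 -0.017  0.067] (before turn) [-0.022 -0.017  0.067] j [ 0.12  0.38 -0.19  2.15  0.7   0.12 -1.39]
```

```bash
python3 -m inch '{"delta_pos":[[0,0,0],[0,0,0],[0,0,0],[0,0,0],[0,0,0],[0,0,0],[0,0,0],[0,0,0],[0,0,0]],"angular":[[0,0,0.8],[0,0,0.8],[0,0,0.8],[0,0,0.8],[0,0,0.8],[0,0,0.8],[0,0,0.8],[0,0,0.8],[0,0,0]],"jaw":[1,1,1,1,1,1,1,1,1]}'
python3 - <<'E'
from h import *
plan(face(.0585,.088,.015),tool(18.5))
E
python3 -m inch '{"delta_pos":[[0,0,0],[0,0,0],[0,0,0],[0,0,0],[0,0,0],[0,0,0]],"angular":[[0,0,0.5],[0,0,0.5],[0,0,0.5],[0,0,0.5],[0,0,0],[0,0,0]],"jaw":[1,1,1,1,1,1]}'
python3 - <<'E'
from h import *
plan(face(.0585,.088,.015),tool(8.5))
E
```

```text
time_s: 73.27
eef_pos: [0.6326, -0.0395, 0.121]
orientation: [2.918, 0.493, 0.785]
contact_force: [-4.0, -0.2, 4.7]
grip_width: 0.0335
t 73.27 p [ 0.6326 -0.0395  0.121 ] F [-4.  -0.2  4.7] M [-0.15  0.82 -0.17] w 0.0335
turn units [ 0.008 -0.01  -0.03 ] rows>= 1.0 then shift below is in NEW axes
shift units (after turn) [-0.028  0.002  0.067] (before turn) [-0.028  0.002  0.067] j [ 0.12  0.38 -0.18  2.15  0.69  0.12 -1.93]
time_s: 73.77
eef_pos: [0.6335, -0.0393, 0.1215]
orientation: [2.989, 0.249, 0.806]
contact_force: [-1.7, -1.3, 5.7]
grip_width: 0.0335
t 73.77 p [ 0.6335 -0.0393  0.1215] F [-1.7 -1.3  5.7] M [-0.34  0.23  0.28] w 0.0335
turn units [ 0.004 -0.029  0.035] rows>= 1.0 then shift below is in NEW axes
shift units (after turn) [-0.067  0.008  0.068] (before turn) [-0.067  0.008  0.068] j [ 0.12  0.38 -0.18  2.15  0.69  0.12 -2.1 ]
```

```bash
python3 -m inch '{"delta_pos":[[0,0,0],[0,0,0],[0,0,0]],"angular":[[0,0,0.5],[0,0,0.5],[0,0,0]],"jaw":[1,1,1]}'
python3 -m inch '{"delta_pos":[[0,0,0],[0,0,0],[0,0,0],[0,0,0],[0,0,-0.3],[0,0,-0.6],[0,0,-0.8],[0,0,-0.8],[0,0,-0.8],[0,0,-0.8],[0,0,-0.8],[0,0,-0.8]],"angular":[[0,0,0],[0,0,0],[0,0,0],[0,0,0],[0,0,0],[0,0,0],[0,0,0],[0,0,0],[0,0,0],[0,0,0],[0,0,0],[0,0,0]],"jaw":[-0.2,-0.2,-0.2,-0.2,-0.2,-0.2,-0.2,-0.2,-0.2,-0.2,-0.2,-0.2]}'
python3 -m inch '{"delta_pos":[[-0.2,-0.4,-0.2],[-0.2,-0.8,-0.2],[-0.2,-0.8,0],[-0.2,-0.8,0],[0,-0.8,0],[0,-0.8,0],[0,-0.8,0],[0,-0.8,0],[0,-0.8,0],[0,-0.6,0],[0,-0.3,0],[0,0,0]],"angular":[[0,0,0],[0,0,0],[0,0,0],[0,0,0],[0,0,0],[0,0,0],[0,0,0],[0,0,0],[0,0,0],[0,0,0],[0,0,0],[0,0,0]],"jaw":[-0.2,-0.2,-0.2,-0.2,-0.2,-0.2,-0.2,-0.2,-0.2,-0.2,-0.2,-0.2]}'
python3 - <<'E'
from h import *
st()
im,d=cam('top','top16');cam('side','side16')
a=im[140:240,200:350];b=cv2.imread('pics/side16.png')[170:300,190:360]
cv2.imwrite('pics/m16.png',np.vstack([cv2.resize(a,(450,300)),cv2.resize(b,(450,300))]))
for n,k in(('top0','top16'),):
    for t in('pliers','spanner_small','tape_roll','paint'):
        r=trace('top',t); print(t,[(round(x['confidence'],2),np.round(x['box']).tolist()) for x in r[:2]])
E
```

```text
time_s: 74.02
eef_pos: [0.6333, -0.0394, 0.1214]
orientation: [3.02, 0.115, 0.813]
contact_force: [-1.3, -0.8, 6.3]
grip_width: 0.0334
time_s: 75.02
eef_pos: [0.5607, -0.0401, 0.2446]
orientation: [3.021, 0.115, 0.81]
contact_force: [-0.2, -0.7, -0.0]
grip_width: 0.0553
time_s: 76.02
eef_pos: [0.5256, 0.1532, 0.2365]
orientation: [3.022, 0.12, 0.812]
contact_force: [-0.3, 0.2, 0.1]
grip_width: 0.0552
t 76.02 p [0.5256 0.1532 0.2365] F [-0.3  0.2  0.1] M [0.02 0.62 0.04] w 0.0552
pliers [(0.64, [289.0, 243.0, 347.0, 260.0])]
spanner_small [(0.51, [343.0, 246.0, 384.0, 254.0])]
tape_roll [(0.92, [183.0, 131.0, 215.0, 159.0])]
paint [(0.69, [266.0, 118.0, 289.0, 148.0]), (0.4, [311.0, 166.0, 322.0, 176.0])]
```

View pics/m16.png

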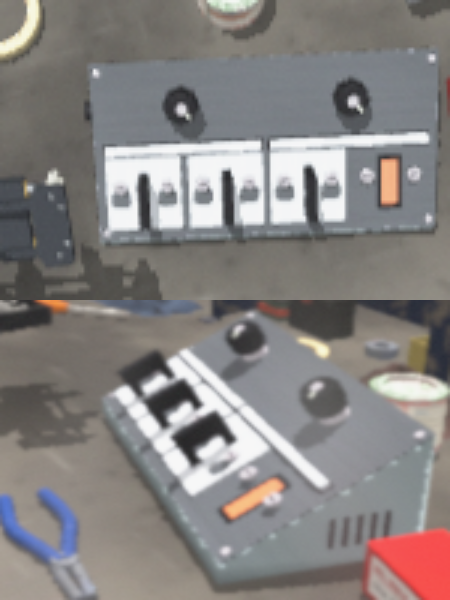

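View pics/top16.png

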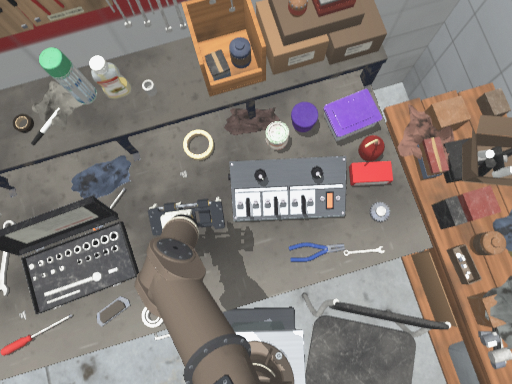

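```bash
python3 - <<'E'
from h import *
r=[]
for n in('top0','top16'):
    i=cv2.imread(f'pics/{n}.png');r.append(np.hstack([cv2.resize(i[y-14:y+14,x-17:x+17],None,fx=11,fy=11,interpolation=cv2.INTER_CUBIC) for x,y in((260,175),(317,173))]))
cv2.imwrite('pics/p.png',cv2.resize(np.vstack(r),None,fx=.9,fy=.9))
i=cv2.imread('pics/top16.png');cv2.imwrite('pics/p2.png',cv2.resize(i[178:225,228:352],None,fx=6.4,fy=6.4,interpolation=cv2.INTER_CUBIC))
E
```

```text
(no output)
```

View pics/p.png

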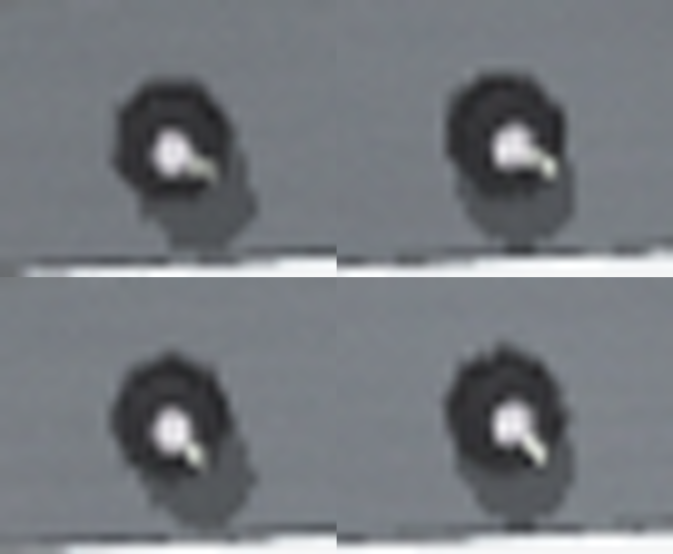

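View pics/p2.png

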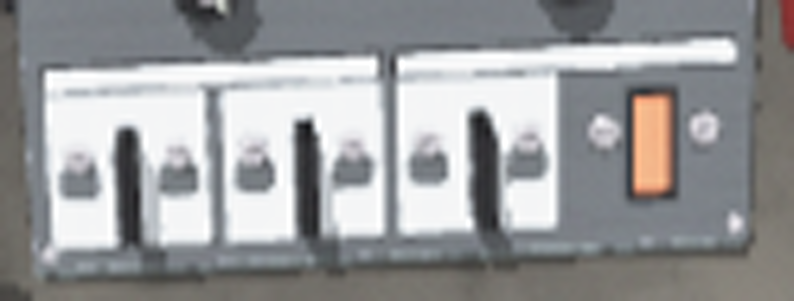

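```bash
python3 -c "
from plant import close_job
print(close_job())"
```

```text
the job is handed in; nothing more can be done
None
```

The job is handed in after about 76 s of robot time. I undid both nuts to their stops, hung the three covers on seats 1, 2 and 3, and tightened both nuts back to their stops. Only three covers were on the bench, so seat 4 stays empty.

**Order:** both rails showed sunk in the picture before the first cover went on. All three covers were home before the first nut was tightened.

**Covers:** each stopped firmly when slid down, with 9–11 N up the slope. The last pictures show the plates aligned, with the screw heads at the narrow upper ends of the slots.

**Nuts and rails:** both rails show raised behind the covers. The pointers ended slightly further round than at the start, so the nuts seem not to have been fully tight then.

**Bystanders:** the pliers, spanner, tape roll and paint tin are within a few pixels of where they started. The arm was clear of everything at hand-in.

**Camera disagreement:** the camera placed the console about 1–2 mm off from what the arm felt on contact. I corrected for that along the way. I saw neither a knocked cover nor a slackened grip.

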